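# Third hand for a pickle-press spring collar

## Task

I am repairing the pickle press: one of the two metal collars fits over the steel post of its lid, the other is bored too small. Lower the too-small one into the black bowl and let go of it, then slide the good one down the post onto the red spring washer and keep pushing it straight down with a steady 10 newtons or so, without squeezing the spring solid, so that I can tighten its grub screw. Finish while still holding the collar pressed down like that, and leave the jar, its lid, the spoon and the screwdriver alone.

Things in the scene. Friction and masses are not known exactly. Their poses are not given: they have to be found in the camera images.
- press: round white plastic lid of a pickle press, 130 mm across and 28 mm high, with a green band, fixed to the shelf (it does not move when pushed). Origin at the centre of its underside, z up. A steel post 19 mm in diameter stands at its centre, its top 105 mm above the origin; the last 7 mm of the post taper to 11 mm diameter
- post_tip (a point): centre of the flat top of the steel post, 105 mm above the shelf
- washer_top (a point): centre of the upper face of the red washer (43 mm across, 21 mm bore) that rides on the post on a coil spring; 70 mm above the shelf when nothing presses on it, lower by the value of joint washer
- washer (a joint): how far the red washer is pushed down, in m: 0 at rest, 0.024 spring solid. The spring takes 800 N per m (10 N at 0.0125 m) and has no preload
- collar_wide: the good collar: plain aluminium tube, 40 mm outside, 45 mm high, bore 24 mm right through, about 100 g, a small dark grub screw low in its side (along x), standing on the shelf. Origin at the centre of its underside, z along the bore (upwards at the start). It passes over the post
- collar_tight: the collar that is too small: aluminium tube that looks the same from outside, 40 mm outside, 45 mm high, bore only 15 mm, about 130 g, the same grub screw, standing on the shelf. Origin at the centre of its underside, z along the bore (upwards at the start). It stops on the taper of the post
- bowl: matte black ceramic bowl, 160 mm across the rim, 55 mm high, wall 5 mm, inner floor 6 mm above its underside, open to the top, standing loose on the shelf, about 0.5 kg. Origin at the centre of its underside, z up
- jar: empty clear plastic jar without its lid, 76 mm across, 100 mm high, standing; light. Origin at the centre of its underside. To be left alone
- jar_lid: white plastic screw lid of the jar, 74 mm across, 16 mm high, lying. Origin at the centre of its underside. To be left alone
- spoon: stainless slotted spoon 269 mm long lying diagonally. Origin underneath it, on the handle's line, 150 mm from the handle's end; x points to the slotted end. To be left alone
- screwdriver: small screwdriver with an orange handle, 170 mm long, lying along its own x axis, handle at -x. To be left alone
There are look-alikes about, which are no part of the job. What is shaped like the collar_tight but turquoise is not meant. What is shaped like the collar_wide but blue is not meant.

How it is judged:
By the outcome, as a careful person would: the job done as asked, in the order asked, and still so for the second after the job is handed in, while the arm keeps its last pose, push and grip.
It also fails if it takes over 53 s, if anything falls off the work surface, if the arm or the gripper's body presses on something with over 40 N, if the wrist force passes 120 N, or if a joint passes its speed limit or range.

## Robot

A 6-joint arm with a two-finger parallel gripper is mounted at the origin on the work surface. World frame = base frame: x ahead of the robot, y to its left, z up, the work surface at z = 0. Lengths are in mm, angles in rad, forces in N, time in s.
With the tool pointing down it reaches from about 275 to 825 mm from the base axis. Payload 4.9 kg.
Tool frame: the origin (TCP) lies at the very end of the fingers, on their centre line; the grasp point (between the pads) lies 19 mm behind it; y points along the fingers, x is the direction in which the jaws open and shut, and the axes are right-handed (so a half turn about y gives the same grasp; the last joint's range is limited). The gripper opens to 85 mm and grips with 20 to 120 N. Pads are 22 mm wide; open, the fingers measure 114 mm over their backs; the gripper's body (76 mm by 85 mm) begins 54 mm behind the grasp point. The pads swing forward as they close: fully open they stand 13 mm farther back than shut.
Start: joints at [-1.265, 0.326, -0.193, 1.052, 0, 1.437], TCP at [234.181, -497.672, 231.281] pointing down, gripper open.
Joint ranges: [-2.65, 2.65], [-0.97, 1.79], [-1.3, 1.35], [-1.93, 2.1], [-1.47, 1.37], [-3.14, 3.14]. Speed limits (rad/s): [2.57, 2.57, 3.14, 3.14, 3.14, 3.14].

## Interface

Orientations are given as a rotation vector (axis times angle).
In Python, from plant import telemetry, capture, workorder, nets gives the robot as it stands.
- The arm moves only by the tool arm_command, never from a script. Its argument "motion" is a list of rows, each an object of numbers: "ax", "ay", "az": the turn, a rotation vector about the tool's x, y, z in degrees; "x", "y", "z": the shift along the tool's x, y, z in m; "fingers": the finger opening in m, from 0 to 0.0854. A call has 1 to 5 rows; each row shifts and turns the pose as measured when the row begins, along the tool's axes as they then stand; what a row does not reach is not made up. A row lasts 1/8 s, in which the tool goes at most 62.5 mm and 10.7 degrees, less where a joint would pass 70% of its speed; a pose out of reach is approached as far as the arm can. A call is refused whole if a number of a shift passes 0.0625 or a number of a turn 10.7, either way. A call with a gripper value outside its range is refused whole. The fingers move at their own pace and stop on an object; "squeeze" is the grip in N (left out, the last holds). Time passes only in rows, so rows that do not move let the fingers close. It gives the time, the measured TCP pose, the force and the opening at its end, in the units of the state.
- telemetry.get_obs(): the state, without advancing time (a new reading comes with each control period).
- capture(name): name is "scene" or "side" or "wrist"; returns a dict with "image" (384x512x3 uint8, blue, green, red), "vertical_fov" (degrees; the focal length in pixels is half the picture's height over the tangent of half this angle, whatever the lens; pixels are square), "cx", "cy" (the principal point, pixels), "k1" (the pictures are not rectified: a ray, as slopes to the right and down, at radius r is drawn at 1 + k1 r^2 times it, then the intrinsics apply), "R" (3x3) and "t" (3): a world point X has camera coordinates R X + t. Camera axes: x right, y down, z forward; pixel columns grow to the right and rows downward; lengths in mm; the calibration is good to about 2 mm. A picture is of the moment at which its call begins. There is no depth.
- workorder.finish_job(): hands the job in, once; it reports no verdict.
Trained networks look in a picture, given as the dict that the camera call returned (one of the last four; its "shot" number tells which), for a name from the list of things; names that differ only in an ending like _2 or _b are one class to them, and where a whole thing is asked for, a point or a joint stands for the part that bears it (a point fixed in the world has none). Each returns a list of dicts, best first, with "conf" (0 to 1); they miss things now and then, are a little off and sometimes report something else, mostly with a low value. They report only what shows in the picture. A call takes as long as a camera call. They do not tell look-alikes from the thing itself.
- nets.spot_in(label, picture): "extent" ([centre column, centre row, width, height] in pixels, round what is visible of it).
- nets.pinpoint(label, picture): "xy" ([column, row] in pixels: a listed point, or the origin of a listed thing).
The state is a dict: "clock": time; "joint_positions": joint angles; "joint_velocities": joint speeds; "tau": joint torques, N m; "eef_pos": TCP position; "eef_rot": TCP orientation; "ft_force": force on the tool from outside, world axes, zero at the start; "ft_torque": the same for the moment, N m; "finger_gap": finger opening in mm.
Only numpy, scipy, OpenCV 4.12 (cv2) and the standard library are available. Lean on these libraries where they do the work, as an engineer would, in place of code of your own. Each camera call takes 0.05 s, during which the arm holds its last target.

## Working session

There is one attempt and no reset: what is moved stays moved. The work goes in short steps, Python scripts to look and compute and a tool call to move; the robot and the scene stay as the last step left them, time stands still between calls to the robot, and variables do not carry over. Pictures are saved under pics/ and viewed, and the job is handed in when it is done.

Besides the shell and the picture viewer there is one more tool, called after "Call:" as name(argument=value, ...) on one line, values as JSON. arm_command: Moves the arm, as the interface text tells. Its arguments: {"type":"object","properties":{"motion":{"type":"array"},"squeeze":{"type":"number"}},"required":["motion"]}

```bash
mkdir -p pics; ls; cat > h.py <<'E'
import numpy as np, cv2, json
from plant import telemetry, capture, workorder, nets
from scipy.spatial.transform import Rotation as Rt
def shot(name,fn=None):
    p=capture(name)
    if fn: cv2.imwrite('pics/'+fn,p['image'])
    return p
def K(p):
    f=p['image'].shape[0]/2/np.tan(np.radians(p['vertical_fov'])/2)
    return f
def proj(p,X):
    X=np.atleast_2d(X); c=(np.array(p['R'])@X.T).T+np.array(p['t'])
    s=c[:,:2]/c[:,2:]; r2=(s**2).sum(1,keepdims=True)
    s=s*(1+p['k1']*r2); return s*K(p)+[p['cx'],p['cy']]
def ray(p,uv):
    d=(np.array(uv,float)-[p['cx'],p['cy']])/K(p); s=d.copy()
    for _ in range(30): s=d/(1+p['k1']*(s@s))
    R=np.array(p['R']); return -R.T@np.array(p['t']), R.T@np.array([s[0],s[1],1])
def onz(p,uv,z):
    o,d=ray(p,uv); return o+d*(z-o[2])/d[2]
def tri(obs):
    A=np.zeros((3,3));b=np.zeros(3)
    for p,uv in obs:
        o,d=ray(p,uv); d=d/np.linalg.norm(d); M=np.eye(3)-np.outer(d,d);A+=M;b+=M@o
    return np.linalg.solve(A,b)
E
python3 - <<'E'
from h import *
np.set_printoptions(precision=1,suppress=True)
S={}
for n in ['scene','side','wrist']:
    S[n]=shot(n,n+'0.png'); p=S[n]
    print(n,-np.array(p['R']).T@p['t'])
    for l in ['post_tip','washer_top','collar_wide','collar_tight','bowl','jar','jar_lid','spoon','screwdriver','press']:
        r=nets.pinpoint(l,p)
        z={'post_tip':105,'washer_top':70}.get(l,0)
        print(l,[(round(q['conf'],2),np.array(q['xy']),onz(p,q['xy'],z)[:2]) for q in r if q['conf']>.2])
o=telemetry.get_obs();print(o)
E
```

```text
pics
scene [1181.3   49.7  743. ]
post_tip [(0.57, array([293.6, 189. ]), array([594.7,   3.9])), (0.53, array([287.7, 215.5]), array([680.1,   5.5]))]
washer_top []
collar_wide [(0.66, array([377.2, 191.8]), array([446.7, 229.9])), (0.61, array([404.2, 191.3]), array([424.7, 304.7]))]
collar_tight [(0.79, array([359.7, 236.3]), array([616.3, 190.3])), (0.62, array([385.7, 249.9]), array([641.2, 255.3])), (0.4, array([157. , 145.7]), array([ 426.7, -462.9]))]
bowl [(0.69, array([207.2, 182.6]), array([ 538.8, -252.4]))]
jar [(0.61, array([210.8, 248. ]), array([ 748.2, -168.1])), (0.6, array([150.1, 232.6]), array([ 744.1, -334.5]))]
jar_lid [(0.95, array([207.4, 245.8]), array([ 744.3, -178.5]))]
spoon [(0.85, array([278.5, 281.7]), array([794.9,  14.5])), (0.5, array([151.9, 232.5]), array([ 742.6, -330.1]))]
screwdriver [(0.59, array([155.2, 142.7]), array([ 414.7, -474.8]))]
press [(0.8, array([286.8, 215.6]), array([598.6,  -4. ]))]
side [  18.1 -915.2  899.5]
post_tip []
washer_top []
collar_wide [(0.58, array([156.1, 161.6]), array([438.9, 318.4])), (0.38, array([167.1, 172.1]
[... 365 characters left out ...]
ess [(0.71, array([334.7, 224.5]), array([ 754.1, -319.5])), (0.6, array([235.9, 189.1]), array([596.1,   6.9])), (0.53, array([279.9, 167.9]), array([797.6,  15.8]))]
wrist [ 308.  -462.8  373.3]
post_tip []
washer_top []
collar_wide []
collar_tight []
bowl []
jar []
jar_lid []
spoon []
screwdriver []
press []
{'clock': 1.65, 'joint_positions': array([-1.3,  0.3, -0.2,  1.1,  0. ,  1.4]), 'joint_velocities': array([-0.,  0.,  0., -0., -0., -0.]), 'tau': array([  0. , -44.3,  26.3,   0. ,  -0. ,  -0. ]), 'eef_pos': array([ 234.2, -497.7,  231.3]), 'eef_rot': array([-1.4,  0.9, -0.9]), 'ft_force': array([-0. , -0.5,  0.4]), 'ft_torque': array([-0.,  0., -0.]), 'finger_gap': 85.23399349611397}
```

```bash
python3 - <<'E'
import cv2
a=cv2.imread('pics/scene0.png');b=cv2.imread('pics/side0.png')
cv2.imwrite('pics/a1.png',cv2.resize(a[110:340,90:450],None,fx=2.2,fy=2.2,interpolation=cv2.INTER_CUBIC))
cv2.imwrite('pics/b1.png',cv2.resize(b[110:340,90:450],None,fx=2.2,fy=2.2,interpolation=cv2.INTER_CUBIC))
E
```

```text
(no output)
```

View pics/a1.png

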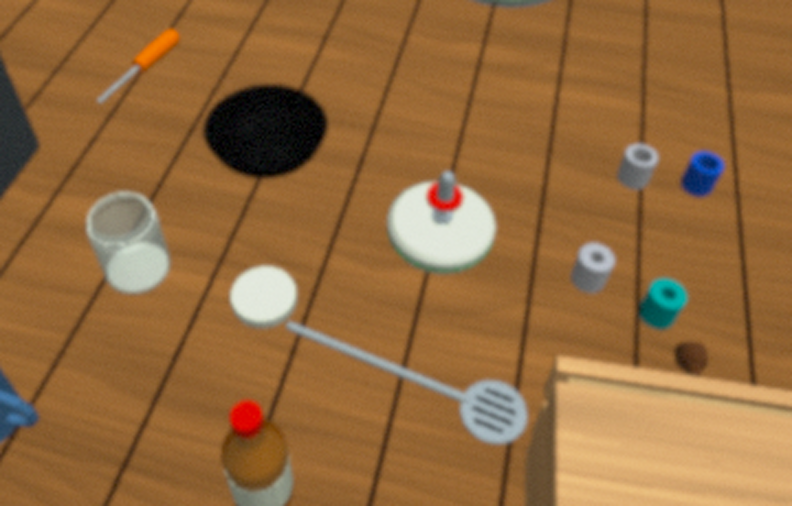

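View pics/b1.png

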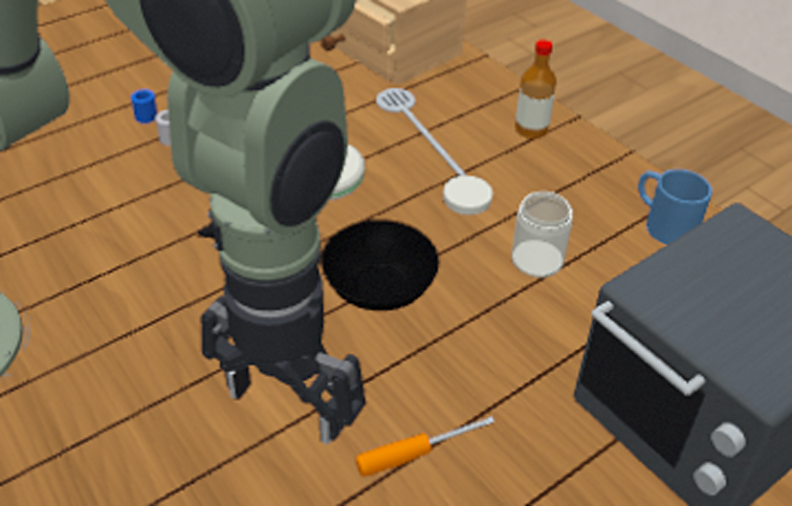

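View pics/wrist0.png

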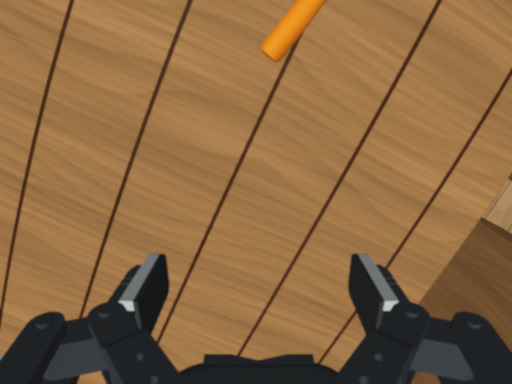

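```bash
cat >> h.py <<'E'
# plan: absolute world target pos (mm) & yaw psi (tool x dir in degrees, tool y down) -> rows
def Rdown(psi):
    c,s=np.cos(np.radians(psi)),np.sin(np.radians(psi))
    x=np.array([c,s,0]);y=np.array([0,0,-1.]);z=np.cross(x,y)
    return np.c_[x,y,z]
def state():
    o=telemetry.get_obs(); R=Rt.from_rotvec(o['eef_rot']).as_matrix()
    return o,np.array(o['eef_pos']),R
def plan(pos,psi,step=60,ang=10,show=True):
    o,P,R=state(); Rg=Rdown(psi); pos=np.array(pos,float)
    print('clk',round(o['clock'],2),'P',P.round(1),'yaw',round(np.degrees(np.arctan2(R[1,0],R[0,0])),1),'F',np.array(o['ft_force']).round(1),'gap',round(o['finger_gap'],1),'j',np.round(o['joint_positions'],2))
    e=Rt.from_matrix(R.T@Rg).as_rotvec(degrees=True); d=pos-P
    n=int(max(1,np.ceil(np.linalg.norm(d)/step),np.ceil(np.linalg.norm(e)/ang)))
    for i in range(n):
        Ri=R@Rt.from_rotvec(e*i/n,degrees=True).as_matrix()
        s=Ri.T@d/n/1000
        print(i,dict(zip(['x','y','z'],s.round(4))),dict(zip(['ax','ay','az'],(e/n).round(2))))
E
python3 - <<'E'
from h import *
o,P,R=state();print(R.round(3))
plan([560,150,231],0)
plan([560,150,231],180)
E
```

```text
[[ 0.426 -0.     0.905]
 [-0.905  0.     0.426]
 [-0.    -1.     0.   ]]
clk 1.65 P [ 234.2 -497.7  231.3] yaw -64.8 F [-0.  -0.5  0.4] gap 85.2 j [-1.27  0.33 -0.19  1.05  0.    1.44]
0 {'x': np.float64(-0.0344), 'y': np.float64(0.0), 'z': np.float64(0.0439)} {'ax': np.float64(-0.0), 'ay': np.float64(-4.98), 'az': np.float64(-0.0)}
1 {'x': np.float64(-0.0305), 'y': np.float64(0.0), 'z': np.float64(0.0467)} {'ax': np.float64(-0.0), 'ay': np.float64(-4.98), 'az': np.float64(-0.0)}
2 {'x': np.float64(-0.0263), 'y': np.float64(0.0), 'z': np.float64(0.0492)} {'ax': np.float64(-0.0), 'ay': np.float64(-4.98), 'az': np.float64(-0.0)}
3 {'x': np.float64(-0.0219), 'y': np.float64(0.0), 'z': np.float64(0.0513)} {'ax': np.float64(-0.0), 'ay': np.float64(-4.98), 'az': np.float64(-0.0)}
4 {'x': np.float64(-0.0174), 'y': np.float64(0.0), 'z': np.float64(0.053)} {'ax': np.float64(-0.0), 'ay': np.float64(-4.98), 'az': np.float64(-0.0)}
5 {'x': np.float64(-0.0127), 'y': np.float64(0.0), 'z': np.float64(0.0543)} {'ax': np.float64(-0.0), 'ay': np.float64(-4.98), 'az': np.float64(-0.0)}
6 {'x': np.float
[... 2376 characters left out ...]
.0), 'z': np.float64(-0.0181)} {'ax': np.float64(0.0), 'ay': np.float64(8.86), 'az': np.float64(-0.0)}
9 {'x': np.float64(-0.0493), 'y': np.float64(0.0), 'z': np.float64(-0.0261)} {'ax': np.float64(0.0), 'ay': np.float64(8.86), 'az': np.float64(-0.0)}
10 {'x': np.float64(-0.0447), 'y': np.float64(0.0), 'z': np.float64(-0.0333)} {'ax': np.float64(0.0), 'ay': np.float64(8.86), 'az': np.float64(-0.0)}
11 {'x': np.float64(-0.039), 'y': np.float64(0.0), 'z': np.float64(-0.0398)} {'ax': np.float64(0.0), 'ay': np.float64(8.86), 'az': np.float64(-0.0)}
12 {'x': np.float64(-0.0324), 'y': np.float64(0.0), 'z': np.float64(-0.0454)} {'ax': np.float64(0.0), 'ay': np.float64(8.86), 'az': np.float64(-0.0)}
```

Call:
arm_command(motion=[{"x": -0.0344,"z": 0.0439,"ay": -5},{"x": -0.0305,"z": 0.0467,"ay": -5},{"x": -0.0263,"z": 0.0492,"ay": -5},{"x": -0.0219,"z": 0.0513,"ay": -5},{"x": -0.0174,"z": 0.053,"ay": -5}])

```text
$.motion[0]: bad value
```

```bash
python3 - <<'E'
from h import *
plan([540,130,231],0)
E
```

```text
clk 1.65 P [ 234.2 -497.7  231.3] yaw -64.8 F [-0.  -0.5  0.4] gap 85.2 j [-1.27  0.33 -0.19  1.05  0.    1.44]
0 {'x': np.float64(-0.0365), 'y': np.float64(0.0), 'z': np.float64(0.0453)} {'ax': np.float64(-0.0), 'ay': np.float64(-5.4), 'az': np.float64(-0.0)}
1 {'x': np.float64(-0.032), 'y': np.float64(0.0), 'z': np.float64(0.0486)} {'ax': np.float64(-0.0), 'ay': np.float64(-5.4), 'az': np.float64(-0.0)}
2 {'x': np.float64(-0.0273), 'y': np.float64(0.0), 'z': np.float64(0.0514)} {'ax': np.float64(-0.0), 'ay': np.float64(-5.4), 'az': np.float64(-0.0)}
3 {'x': np.float64(-0.0224), 'y': np.float64(0.0), 'z': np.float64(0.0537)} {'ax': np.float64(-0.0), 'ay': np.float64(-5.4), 'az': np.float64(-0.0)}
4 {'x': np.float64(-0.0172), 'y': np.float64(0.0), 'z': np.float64(0.0556)} {'ax': np.float64(-0.0), 'ay': np.float64(-5.4), 'az': np.float64(-0.0)}
5 {'x': np.float64(-0.0119), 'y': np.float64(0.0), 'z': np.float64(0.0569)} {'ax': np.float64(-0.0), 'ay': np.float64(-5.4), 'az': np.float64(-0.0)}
6 {'x': np.float64(-0.0065), 'y': np.float64(0.0), 'z': np.float64(0.0578)} {'ax': np.float64(-0.0), 'ay': np.float64(-5.4), 'az': np.float64(-0.0)}
7 {'x': np.float64(-0.001), 'y': np.float64(0.0), 'z': np.float64(0.0582)} {'ax': np.float64(-0.0), 'ay': np.float64(-5.4), 'az': np.float64(-0.0)}
8 {'x': np.float64(0.0044), 'y': np.float64(0.0), 'z': np.float64(0.058)} {'ax': np.float64(-0.0), 'ay': np.float64(-5.4), 'az': np.float64(-0.0)}
9 {'x': np.float64(0.0099), 'y': np.float64(0.0), 'z': np.float64(0.0573)} {'ax': np.float64(-0.0), 'ay': np.float64(-5.4), 'az': np.float64(-0.0)}
10 {'x': np.float64(0.0152), 'y': np.float64(0.0), 'z': np.float64(0.0562)} {'ax': np.float64(-0.0), 'ay': np.float64(-5.4), 'az': np.float64(-0.0)}
11 {'x': np.float64(0.0204), 'y': np.float64(0.0), 'z': np.float64(0.0545)} {'ax': np.float64(-0.0), 'ay': np.float64(-5.4), 'az': np.float64(-0.0)}
```

Call:
arm_command(motion=[{"ax": 0,"ay": -5.4,"az": 0,"x": -0.0365,"y": 0,"z": 0.0453,"fingers": 0.085},{"ax": 0,"ay": -5.4,"az": 0,"x": -0.032,"y": 0,"z": 0.0486,"fingers": 0.085},{"ax": 0,"ay": -5.4,"az": 0,"x": -0.027,"y": 0,"z": 0.0514,"fingers": 0.085},{"ax": 0,"ay": -5.4,"az": 0,"x": -0.0224,"y": 0,"z": 0.0537,"fingers": 0.085},{"ax": 0,"ay": -5.4,"az": 0,"x": -0.017,"y": 0,"z": 0.0556,"fingers": 0.085}])

```text
clock: 2.28
eef_pos: [363.5, -233.5, 231.0]
eef_rot: [-1.512, 0.508, -0.514]
ft_force: [1.9, 0.3, -0.0]
finger_gap: 85.1
```

```bash
python3 - <<'E'
from h import *
plan([540,130,231],0)
E
```

```text
clk 2.27 P [ 363.5 -233.5  231. ] yaw -37.4 F [ 1.9  0.3 -0. ] gap 85.1 j [-0.74  0.1  -0.48  0.98 -0.    1.48]
0 {'x': np.float64(-0.0115), 'y': np.float64(-0.0001), 'z': np.float64(0.0566)} {'ax': np.float64(0.02), 'ay': np.float64(-5.35), 'az': np.float64(0.03)}
1 {'x': np.float64(-0.0062), 'y': np.float64(-0.0001), 'z': np.float64(0.0574)} {'ax': np.float64(0.02), 'ay': np.float64(-5.35), 'az': np.float64(0.03)}
2 {'x': np.float64(-0.0008), 'y': np.float64(-0.0), 'z': np.float64(0.0577)} {'ax': np.float64(0.02), 'ay': np.float64(-5.35), 'az': np.float64(0.03)}
3 {'x': np.float64(0.0045), 'y': np.float64(-0.0), 'z': np.float64(0.0575)} {'ax': np.float64(0.02), 'ay': np.float64(-5.35), 'az': np.float64(0.03)}
4 {'x': np.float64(0.0099), 'y': np.float64(-0.0), 'z': np.float64(0.0569)} {'ax': np.float64(0.02), 'ay': np.float64(-5.35), 'az': np.float64(0.03)}
5 {'x': np.float64(0.0151), 'y': np.float64(-0.0), 'z': np.float64(0.0557)} {'ax': np.float64(0.02), 'ay': np.float64(-5.35), 'az': np.float64(0.03)}
6 {'x': np.float64(0.0203), 'y': np.float64(-0.0), 'z': np.float64(0.0541)} {'ax': np.float64(0.02), 'ay': np.float64(-5.35), 'az': np.float64(0.03)}
```

Call:
arm_command(motion=[{"ax": 0,"ay": -5.4,"az": 0,"x": -0.0115,"y": 0,"z": 0.0566,"fingers": 0.085},{"ax": 0,"ay": -5.4,"az": 0,"x": -0.006,"y": 0,"z": 0.0574,"fingers": 0.085},{"ax": 0,"ay": -5.4,"az": 0,"x": -0.001,"y": 0,"z": 0.0577,"fingers": 0.085},{"ax": 0,"ay": -5.4,"az": 0,"x": 0.0045,"y": 0,"z": 0.0575,"fingers": 0.085},{"ax": 0,"ay": -5.4,"az": 0,"x": 0.01,"y": 0,"z": 0.057,"fingers": 0.085}])

```text
clock: 2.9
eef_pos: [491.6, 35.9, 232.3]
eef_rot: [-1.571, 0.124, -0.138]
ft_force: [0.7, -1.5, 0.3]
finger_gap: 85.1
```

Call:
arm_command(motion=[{"ax": 0,"ay": -5.4,"az": 0,"x": 0.015,"y": 0,"z": 0.0557,"fingers": 0.085},{"ax": 0,"ay": -5.4,"az": 0,"x": 0.02,"y": 0,"z": 0.0541,"fingers": 0.085},{"ax": 0,"ay": 0,"az": 0,"x": 0,"y": 0,"z": 0,"fingers": 0.085}])

```text
clock: 3.28
eef_pos: [541.8, 148.3, 232.2]
eef_rot: [-1.576, -0.035, 0.019]
ft_force: [-0.9, -0.0, 0.6]
finger_gap: 85.1
```

```bash
python3 - <<'E'
from h import *
np.set_printoptions(precision=1,suppress=True)
p=shot('wrist','wrist1.png');q=shot('scene','scene1.png'); s=shot('side','side1.png')
import pickle; pickle.dump((p,q,s),open('v1.pkl','wb'))
print(-np.array(p['R']).T@p['t'])
plan([540,130,231],0)
for n,v in (('wrist',p),('side',s)):
  for l in ['collar_tight','bowl','post_tip','washer_top']:
    z={'post_tip':105,'washer_top':70}.get(l,0)
    print(n,l,[(round(a['conf'],2),np.array(a['xy']),onz(v,a['xy'],z)[:2]) for a in nets.pinpoint(l,v)])
E
```

```text
[536.8 231.2 373.7]
clk 3.42 P [540.3 144.4 232.3] yaw 1.6 F [-0.4 -0.4 -0.4] gap 84.7 j [ 0.1  0.3 -0.2  1.1 -0.   1.7]
0 {'x': np.float64(-0.0007), 'y': np.float64(0.0014), 'z': np.float64(-0.0144)} {'ax': np.float64(0.37), 'ay': np.float64(1.62), 'az': np.float64(0.51)}
wrist collar_tight [(0.77, array([357.9,  62.5]), array([650.1, 257.8])), (0.74, array([326.3, 130.8]), array([621.8, 180.8]))]
wrist bowl [(0.74, array([296.1, 263.3]), array([599.4,   3.1]))]
wrist post_tip [(0.62, array([306.3, 314.4]), array([597.3,   5.9])), (0.59, array([296.7, 262.8]), array([582.4,  67.7]))]
wrist washer_top [(0.8, array([299.8, 294.5]), array([595.1,   4.8]))]
side collar_tight [(0.45, array([210.8, 152. ]), array([641.2, 253.8])), (0.43, array([216.5, 164. ]), array([618. , 172.7]))]
side bowl [(0.63, array([280.7, 314.5]), array([ 413.9, -476. ])), (0.58, array([262.6, 243.8]), array([ 520. , -253.6]))]
side post_tip [(0.73, array([233.9, 165. ]), array([592.1,   7.7])), (0.45, array([234.1, 187.8]), array([527.6, -92.3]))]
side washer_top [(0.66, array([236.3, 172. ]), array([602.1,  10.1]))]
```

View pics/wrist1.png

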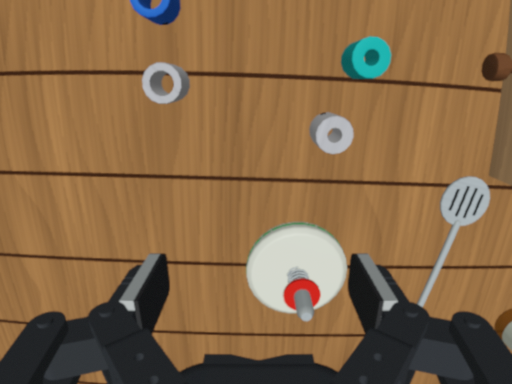

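View pics/side1.png

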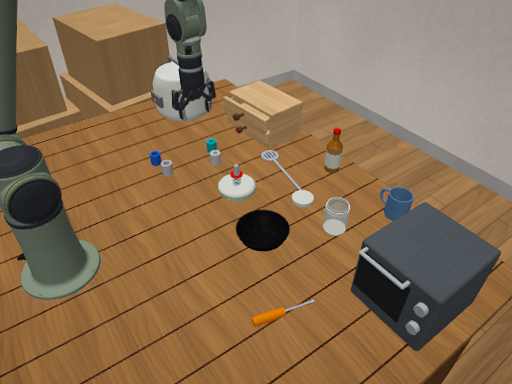

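```bash
python3 - <<'E'
from h import *
import pickle
np.set_printoptions(precision=1,suppress=True)
p,q,s=pickle.load(open('v1.pkl','rb'))
def circ(c,r,z,n=40):
    t=np.linspace(0,2*np.pi,n);return np.c_[c[0]+r*np.cos(t),c[1]+r*np.sin(t),np.full(n,z)]
def ov(v,lst,crop,f,fn):
    im=v['image'];x0,y0,x1,y1=crop
    im=cv2.resize(im[y0:y1,x0:x1],None,fx=f,fy=f,interpolation=cv2.INTER_CUBIC)
    for c,r,z in lst:
        u=(proj(v,circ(c,r,z))-[x0,y0]+.5)*f
        cv2.polylines(im,[u.astype(int)],True,(0,0,255),1)
    cv2.imwrite(fn,im)
T=(618,186);W=(447,231);Pt=(596,5);B=(535,-252)
L=[(T,20,45),(T,20,0),(T,7.5,45),(W,20,45),(W,20,0),(W,12,45),(Pt,5.5,105),(Pt,65,28),(Pt,21.5,70),(B,80,55)]
ov(p,L,(130,40,370,340),2,'pics/o_w.png')
ov(q,L,(150,120,430,270),2.8,'pics/o_q.png')
ov(s,L,(140,130,310,260),4,'pics/o_s.png')
E
```

```text
(no output)
```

View pics/o_w.png

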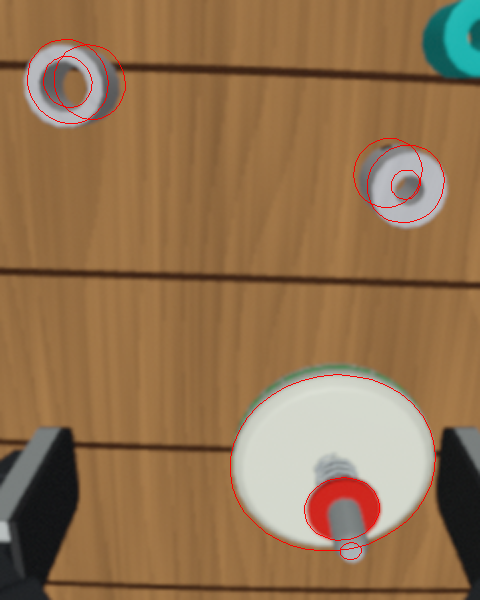

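View pics/o_q.png

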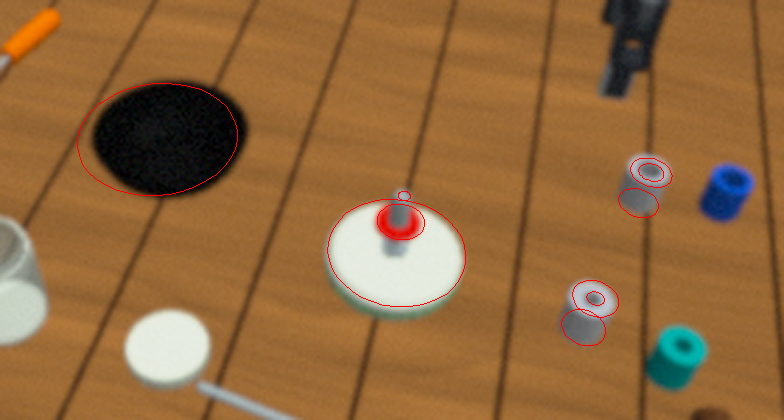

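View pics/o_s.png

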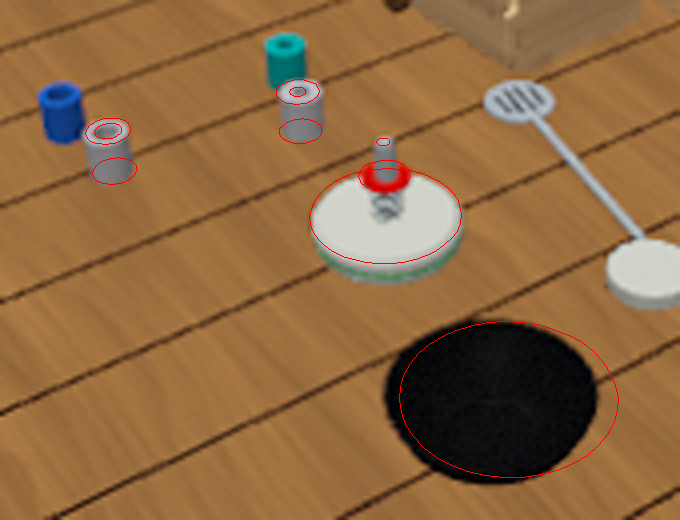

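```bash
python3 - <<'E'
from h import *
plan([619,184.5,125],0)
E
```

```text
clk 3.83 P [540.8 144.2 232.8] yaw 1.6 F [-0.5  0.5 -0.4] gap 85.0 j [ 0.13  0.34 -0.17  1.05 -0.01  1.68]
0 {'x': np.float64(0.0261), 'y': np.float64(0.0361), 'z': np.float64(0.0129)} {'ax': np.float64(0.11), 'ay': np.float64(0.53), 'az': np.float64(0.19)}
1 {'x': np.float64(0.0261), 'y': np.float64(0.0361), 'z': np.float64(0.0131)} {'ax': np.float64(0.11), 'ay': np.float64(0.53), 'az': np.float64(0.19)}
2 {'x': np.float64(0.0261), 'y': np.float64(0.036), 'z': np.float64(0.0133)} {'ax': np.float64(0.11), 'ay': np.float64(0.53), 'az': np.float64(0.19)}
```

Call:
arm_command(motion=[{"ax": 0.1,"ay": 0.5,"az": 0.2,"x": 0.026,"y": 0.036,"z": 0.013,"fingers": 0.085},{"ax": 0.1,"ay": 0.5,"az": 0.2,"x": 0.026,"y": 0.036,"z": 0.013,"fingers": 0.085},{"ax": 0.1,"ay": 0.5,"az": 0.2,"x": 0.026,"y": 0.036,"z": 0.013,"fingers": 0.085},{"ax": 0,"ay": 0,"az": 0,"x": 0,"y": 0,"z": 0,"fingers": 0.085}])

```text
clock: 4.32
eef_pos: [622.3, 183.7, 123.9]
eef_rot: [-1.571, -0.0, -0.004]
ft_force: [-1.2, 0.2, 0.1]
finger_gap: 85.0
```

```bash
python3 - <<'E'
from h import *
p=shot('wrist','wrist2.png')
plan([619,184.5,8],0,step=40)
print(proj(p,[[619,184.5,45],[618,184.5,0]]))
print([(a['conf'],a['xy'],onz(p,a['xy'],0)) for a in nets.pinpoint('collar_tight',p)])
E
```

```text
clk 4.38 P [622.5 183.5 125.9] yaw -0.1 F [-0.8  0.   1.3] gap 85.2 j [ 0.17  0.58 -0.06  0.92 -0.    1.75]
0 {'x': np.float64(-0.0014), 'y': np.float64(0.0393), 'z': np.float64(0.0003)} {'ax': np.float64(0.0), 'ay': np.float64(-0.05), 'az': np.float64(0.1)}
1 {'x': np.float64(-0.0013), 'y': np.float64(0.0393), 'z': np.float64(0.0003)} {'ax': np.float64(0.0), 'ay': np.float64(-0.05), 'az': np.float64(0.1)}
2 {'x': np.float64(-0.0012), 'y': np.float64(0.0393), 'z': np.float64(0.0003)} {'ax': np.float64(0.0), 'ay': np.float64(-0.05), 'az': np.float64(0.1)}
[[254.5155366  200.74163992]
 [253.80038598 182.7812565 ]]
[(0.57, [257.7, 188.7], array([621.36788492, 179.08985824,   0.        ]))]
```

View pics/wrist2.png

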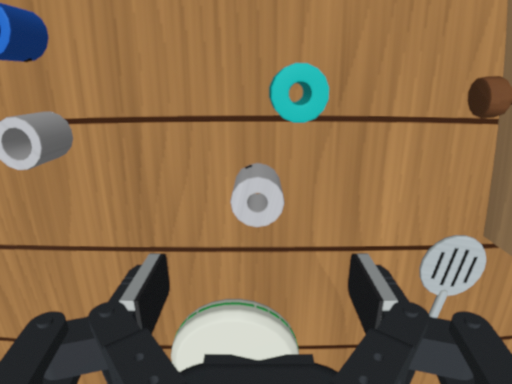

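Call:
arm_command(motion=[{"ax": 0,"ay": 0,"az": 0.1,"x": -0.0005,"y": 0.04,"z": 0,"fingers": 0.085},{"ax": 0,"ay": 0,"az": 0.1,"x": -0.0005,"y": 0.04,"z": 0,"fingers": 0.085},{"ax": 0,"ay": 0,"az": 0.1,"x": -0.0005,"y": 0.034,"z": 0,"fingers": 0.085},{"ax": 0,"ay": 0,"az": 0,"x": 0,"y": 0,"z": 0,"fingers": 0.085}])

```text
clock: 4.92
eef_pos: [625.8, 182.9, 21.3]
eef_rot: [-1.569, -0.009, -0.015]
ft_force: [1.0, -0.4, 0.4]
finger_gap: 84.9
```

```bash
python3 - <<'E'
from h import *
p=shot('wrist','wrist3.png')
plan([621,183.5,8],0,step=40)
E
```

```text
clk 4.97 P [627.5 183.3  23.2] yaw -0.2 F [-0.1  0.   0.4] gap 85.0 j [ 0.17  0.69 -0.16  0.7  -0.    1.75]
0 {'x': np.float64(-0.0068), 'y': np.float64(0.0151), 'z': np.float64(0.0002)} {'ax': np.float64(-0.16), 'ay': np.float64(-0.21), 'az': np.float64(1.06)}
```

View pics/wrist3.png

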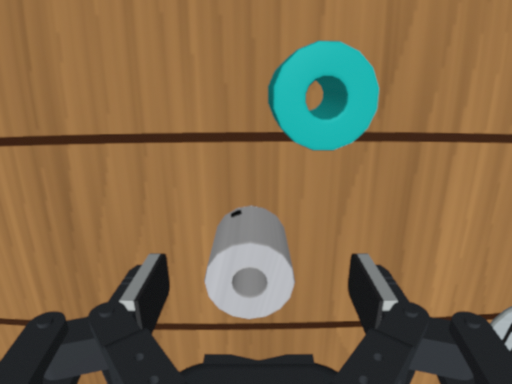

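Call:
arm_command(motion=[{"ax": 0,"ay": 0,"az": 0.5,"x": -0.005,"y": 0.009,"z": 0,"fingers": 0.085},{"ax": 0,"ay": 0,"az": 0.4,"x": -0.001,"y": 0.005,"z": 0,"fingers": 0.07},{"ax": 0,"ay": 0,"az": 0,"x": 0,"y": 0,"z": 0,"fingers": 0.03},{"ax": 0,"ay": 0,"az": 0,"x": 0,"y": 0,"z": 0,"fingers": 0.03},{"ax": 0,"ay": 0,"az": 0,"x": 0,"y": 0,"z": 0,"fingers": 0.03}], squeeze=50)

```text
clock: 5.6
eef_pos: [625.3, 184.0, 15.2]
eef_rot: [-1.566, -0.006, -0.011]
ft_force: [-0.5, 0.6, -0.4]
finger_gap: 38.5
```

```bash
python3 - <<'E'
from h import *
p=shot('wrist','wrist4.png')
plan([621,183.5,200],0,step=60)
E
```

```text
clk 5.65 P [625.2 184.   15.2] yaw -0.2 F [ 0.4  0.5 -0.3] gap 38.0 j [ 0.17  0.7  -0.17  0.69  0.    1.75]
0 {'x': np.float64(-0.0006), 'y': np.float64(-0.0462), 'z': np.float64(0.0001)} {'ax': np.float64(-0.07), 'ay': np.float64(-0.05), 'az': np.float64(0.15)}
1 {'x': np.float64(-0.0007), 'y': np.float64(-0.0462), 'z': np.float64(0.0)} {'ax': np.float64(-0.07), 'ay': np.float64(-0.05), 'az': np.float64(0.15)}
2 {'x': np.float64(-0.0008), 'y': np.float64(-0.0462), 'z': np.float64(-0.0)} {'ax': np.float64(-0.07), 'ay': np.float64(-0.05), 'az': np.float64(0.15)}
3 {'x': np.float64(-0.0009), 'y': np.float64(-0.0462), 'z': np.float64(-0.0001)} {'ax': np.float64(-0.07), 'ay': np.float64(-0.05), 'az': np.float64(0.15)}
```

View pics/wrist4.png

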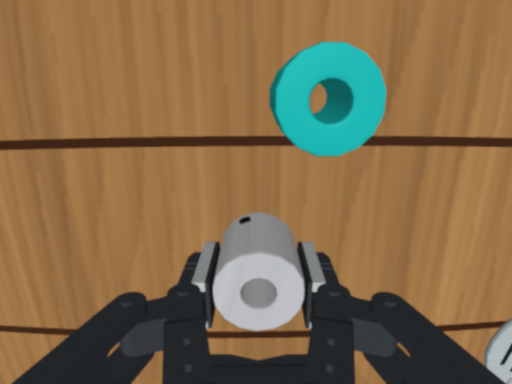

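Call:
arm_command(motion=[{"ax": 0,"ay": 0,"az": 0,"x": 0,"y": -0.03,"z": 0,"fingers": 0.03},{"ax": 0,"ay": 0,"az": 0,"x": -0.003,"y": -0.06,"z": 0,"fingers": 0.03},{"ax": 0,"ay": 0,"az": 0.3,"x": -0.006,"y": -0.06,"z": -0.015,"fingers": 0.03},{"ax": 0,"ay": 0,"az": 0,"x": -0.013,"y": -0.045,"z": -0.04,"fingers": 0.03},{"ax": 0,"ay": 0,"az": 0,"x": -0.013,"y": 0,"z": -0.058,"fingers": 0.03}], squeeze=50)

```text
clock: 6.28
eef_pos: [587.3, 70.6, 213.0]
eef_rot: [-1.568, -0.005, 0.001]
ft_force: [1.0, -0.9, -2.1]
finger_gap: 38.1
```

```bash
python3 - <<'E'
from h import *
import pickle
from scipy.optimize import least_squares
np.set_printoptions(precision=1,suppress=True)
p,q,s=pickle.load(open('v1.pkl','rb'))
t=np.linspace(0,2*np.pi,90)
def sil(v,c):
    pts=[]
    for r,z in ((80,55),): pts.append(proj(v,np.c_[c[0]+r*np.cos(t),c[1]+r*np.sin(t),np.full(90,z)]))
    return np.vstack(pts)
def cont(v,box):
    x0,y0,x1,y1=box; m=(v['image'][y0:y1,x0:x1].max(2)<28).astype(np.uint8)
    m=cv2.morphologyEx(m,cv2.MORPH_OPEN,np.ones((3,3)))
    cs,_=cv2.findContours(m,cv2.RETR_EXTERNAL,cv2.CHAIN_APPROX_NONE);c=max(cs,key=cv2.contourArea)
    print(cv2.contourArea(c),cv2.boundingRect(c))
    return c[:,0]+[x0,y0]
cq=cont(q,(170,140,260,200)); cs=cont(s,(220,200,300,260))
for v,c in ((q,cq),(s,cs)):
    (ex,ey),_,_=cv2.fitEllipse(c)
    print('z55',onz(v,(ex,ey),55)[:2],(ex,ey))
    # fit using upper half of outline only (rim far edge)
def res(c):
    r=[]
    for v,k in ((q,cq),(s,cs)):
        m=sil(v,c).astype(np.float32).reshape(-1,1,2)
        d=[cv2.pointPolygonTest(m,(float(a),float(b)),True) for a,b in k]
        r+=d
    return np.array(r)
f=least_squares(res,[525,-243],loss='soft_l1');print(f.x,np.sqrt(np.mean(f.fun**2)))
plan([f.x[0],f.x[1],200],0)
E
```

```text
1534.0 (15, 10, 52, 40)
1576.5 (17, 11, 52, 40)
z55 [ 534.6 -239. ] (210.4222412109375, 169.00045776367188)
z55 [ 520.7 -249.8] (262.2873229980469, 229.9828643798828)
[ 526.3 -244.5] 1.782488520440862
clk 6.28 P [587.3  70.6 213. ] yaw 0.2 F [ 1.  -0.9 -2.1] gap 38.1 j [-0.   0.4 -0.1  1.   0.   1.6]
0 {'x': np.float64(-0.0104), 'y': np.float64(0.002), 'z': np.float64(-0.0525)} {'ax': np.float64(-0.03), 'ay': np.float64(0.03), 'az': np.float64(0.03)}
1 {'x': np.float64(-0.0103), 'y': np.float64(0.002), 'z': np.float64(-0.0525)} {'ax': np.float64(-0.03), 'ay': np.float64(0.03), 'az': np.float64(0.03)}
2 {'x': np.float64(-0.0103), 'y': np.float64(0.0021), 'z': np.float64(-0.0525)} {'ax': np.float64(-0.03), 'ay': np.float64(0.03), 'az': np.float64(0.03)}
3 {'x': np.float64(-0.0103), 'y': np.float64(0.0021), 'z': np.float64(-0.0525)} {'ax': np.float64(-0.03), 'ay': np.float64(0.03), 'az': np.float64(0.03)}
4 {'x': np.float64(-0.0102), 'y': np.float64(0.0021), 'z': np.float64(-0.0525)} {'ax': np.float64(-0.03), 'ay': np.float64(0.03), 'az': np.float64(0.03)}
5 {'x': np.float64(-0.0102), 'y': np.float64(0.0021), 'z': np.float64(-0.0525)} {'ax': np.float64(-0.03), 'ay': np.float64(0.03), 'az': np.float64(0.03)}
```

Call:
arm_command(motion=[{"ax": 0,"ay": 0,"az": 0,"x": -0.01,"y": 0.002,"z": -0.0525,"fingers": 0.03},{"ax": 0,"ay": 0,"az": 0,"x": -0.01,"y": 0.002,"z": -0.0525,"fingers": 0.03},{"ax": 0,"ay": 0,"az": 0,"x": -0.01,"y": 0.002,"z": -0.0525,"fingers": 0.03},{"ax": 0,"ay": 0,"az": 0,"x": -0.01,"y": 0.002,"z": -0.0525,"fingers": 0.03},{"ax": 0,"ay": 0,"az": 0,"x": -0.01,"y": 0.002,"z": -0.0525,"fingers": 0.03}])

```text
clock: 6.9
eef_pos: [536.2, -199.9, 203.3]
eef_rot: [-1.569, -0.009, -0.001]
ft_force: [1.3, -1.3, -1.8]
finger_gap: 37.9
```

Call:
arm_command(motion=[{"ax": 0,"ay": 0,"az": 0,"x": -0.01,"y": 0.015,"z": -0.05,"fingers": 0.03},{"ax": 0,"ay": 0,"az": 0,"x": 0,"y": 0,"z": 0,"fingers": 0.03}])

```text
clock: 7.15
eef_pos: [525.0, -255.2, 187.3]
eef_rot: [-1.57, -0.004, -0.005]
ft_force: [-0.1, 1.1, -2.0]
finger_gap: 38.1
```

```bash
python3 - <<'E'
from h import *
p=shot('wrist')
im=p['image'].copy()
t=np.linspace(0,2*np.pi,60)
for r,z in((80,55),(75,55)):
  cv2.polylines(im,[proj(p,np.c_[526+r*np.cos(t),-244.5+r*np.sin(t),np.full(60,z)]).astype(int)],True,(0,0,255),1)
cv2.imwrite('pics/wrist5.png',im)
plan([526,-244.5,90],0)
E
```

```text
clk 7.2 P [ 525.7 -253.7  188. ] yaw 0.1 F [ 0.  -0.7 -1.7] gap 38.3 j [-0.58  0.41 -0.18  0.98  0.01  0.99]
0 {'x': np.float64(-0.0002), 'y': np.float64(0.049), 'z': np.float64(0.0045)} {'ax': np.float64(-0.04), 'ay': np.float64(0.04), 'az': np.float64(0.2)}
1 {'x': np.float64(-0.0), 'y': np.float64(0.049), 'z': np.float64(0.0046)} {'ax': np.float64(-0.04), 'ay': np.float64(0.04), 'az': np.float64(0.2)}
```

View pics/wrist5.png

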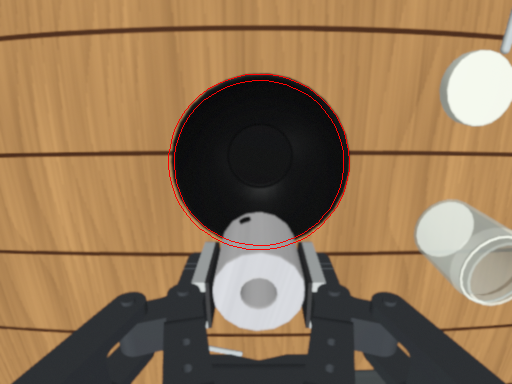

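Call:
arm_command(motion=[{"ax": 0,"ay": 0,"az": 0.2,"x": 0,"y": 0.045,"z": 0.005,"fingers": 0.03},{"ax": 0,"ay": 0,"az": 0.2,"x": 0,"y": 0.055,"z": 0.005,"fingers": 0.03},{"ax": 0,"ay": 0,"az": 0,"x": 0,"y": 0.04,"z": 0,"fingers": 0.03},{"ax": 0,"ay": 0,"az": 0,"x": 0,"y": 0,"z": 0,"fingers": 0.03}])

```text
clock: 7.7
eef_pos: [529.4, -239.3, 47.3]
eef_rot: [-1.57, -0.009, 0.002]
ft_force: [-0.8, 0.5, -1.4]
finger_gap: 38.5
```

```bash
python3 - <<'E'
from h import *
plan([526,-244.5,24],0)
E
```

```text
clk 7.7 P [ 529.4 -239.3   47.3] yaw 0.4 F [-0.8  0.5 -1.4] gap 38.5 j [-0.55  0.56 -0.34  0.67  0.    1.01]
0 {'x': np.float64(-0.0035), 'y': np.float64(0.0233), 'z': np.float64(-0.0052)} {'ax': np.float64(-0.06), 'ay': np.float64(0.4), 'az': np.float64(0.25)}
```

Call:
arm_command(motion=[{"ax": 0,"ay": 0.2,"az": 0.2,"x": -0.004,"y": 0.013,"z": -0.006,"fingers": 0.03},{"ax": 0,"ay": 0,"az": 0,"x": 0,"y": 0.008,"z": 0,"fingers": 0.03},{"ax": 0,"ay": 0,"az": 0,"x": 0,"y": 0.004,"z": 0,"fingers": 0.03}])

```text
clock: 8.07
eef_pos: [528.8, -246.3, 25.4]
eef_rot: [-1.573, -0.009, -0.001]
ft_force: [0.8, 0.2, -0.9]
finger_gap: 37.8
```

```bash
python3 - <<'E'
from h import *
plan([526,-244.5,22],0)
E
```

```text
clk 8.07 P [ 528.8 -246.3   25.4] yaw 0.3 F [ 0.8  0.2 -0.9] gap 37.8 j [-0.56  0.59 -0.36  0.62  0.    1.  ]
0 {'x': np.float64(-0.0028), 'y': np.float64(0.0034), 'z': np.float64(0.0019)} {'ax': np.float64(0.15), 'ay': np.float64(0.3), 'az': np.float64(0.37)}
```

Call:
arm_command(motion=[{"ax": 0,"ay": 0,"az": 0,"x": -0.002,"y": 0.004,"z": 0.001,"fingers": 0.03},{"ax": 0,"ay": 0,"az": 0,"x": 0,"y": 0.002,"z": 0,"fingers": 0.03},{"ax": 0,"ay": 0,"az": 0,"x": 0,"y": 0,"z": 0,"fingers": 0.03}])

```text
clock: 8.45
eef_pos: [527.2, -245.9, 21.3]
eef_rot: [-1.575, -0.01, -0.003]
ft_force: [1.2, 0.2, 0.1]
finger_gap: 37.9
```

```bash
python3 - <<'E'
from h import *
plan([526,-244.5,22],0)
E
```

```text
clk 8.45 P [ 527.2 -245.9   21.3] yaw 0.3 F [1.2 0.2 0.1] gap 37.9 j [-0.56  0.59 -0.37  0.6   0.    1.  ]
0 {'x': np.float64(-0.0012), 'y': np.float64(-0.0007), 'z': np.float64(0.0014)} {'ax': np.float64(0.22), 'ay': np.float64(0.27), 'az': np.float64(0.46)}
```

Call:
arm_command(motion=[{"ax": 0,"ay": 0,"az": 0,"x": 0,"y": 0,"z": 0,"fingers": 0.055},{"ax": 0,"ay": 0,"az": 0,"x": 0,"y": 0,"z": 0,"fingers": 0.055},{"ax": 0,"ay": 0,"az": 0,"x": 0,"y": -0.02,"z": 0,"fingers": 0.055},{"ax": 0,"ay": 0,"az": 0,"x": 0,"y": -0.05,"z": 0,"fingers": 0.055},{"ax": 0,"ay": 0,"az": 0,"x": 0,"y": -0.06,"z": 0,"fingers": 0.055}])

```text
clock: 9.07
eef_pos: [523.4, -244.0, 149.7]
eef_rot: [-1.57, -0.004, 0.003]
ft_force: [0.7, -0.4, 0.4]
finger_gap: 54.8
```

```bash
python3 - <<'E'
from h import *
p=shot('wrist','wrist6.png')
plan([447,231,220],0)
E
```

```text
clk 9.12 P [ 527.4 -246.3  158.6] yaw 0.3 F [ 2.4 -0.9  5. ] gap 55.1 j [-0.56  0.43 -0.23  0.9   0.    1.  ]
0 {'x': np.float64(-0.0086), 'y': np.float64(-0.0072), 'z': np.float64(0.053)} {'ax': np.float64(0.04), 'ay': np.float64(0.03), 'az': np.float64(0.07)}
1 {'x': np.float64(-0.0086), 'y': np.float64(-0.0072), 'z': np.float64(0.053)} {'ax': np.float64(0.04), 'ay': np.float64(0.03), 'az': np.float64(0.07)}
2 {'x': np.float64(-0.0087), 'y': np.float64(-0.0071), 'z': np.float64(0.053)} {'ax': np.float64(0.04), 'ay': np.float64(0.03), 'az': np.float64(0.07)}
3 {'x': np.float64(-0.0087), 'y': np.float64(-0.0071), 'z': np.float64(0.053)} {'ax': np.float64(0.04), 'ay': np.float64(0.03), 'az': np.float64(0.07)}
4 {'x': np.float64(-0.0088), 'y': np.float64(-0.007), 'z': np.float64(0.053)} {'ax': np.float64(0.04), 'ay': np.float64(0.03), 'az': np.float64(0.07)}
5 {'x': np.float64(-0.0088), 'y': np.float64(-0.007), 'z': np.float64(0.053)} {'ax': np.float64(0.04), 'ay': np.float64(0.03), 'az': np.float64(0.07)}
6 {'x': np.float64(-0.0088), 'y': np.float64(-0.007), 'z': np.float64(0.053)} {'ax': np.float64(0.04), 'ay': np.float64(0.03), 'az': np.float64(0.07)}
7 {'x': np.float64(-0.0089), 'y': np.float64(-0.0069), 'z': np.float64(0.053)} {'ax': np.float64(0.04), 'ay': np.float64(0.03), 'az': np.float64(0.07)}
8 {'x': np.float64(-0.0089), 'y': np.float64(-0.0069), 'z': np.float64(0.053)} {'ax': np.float64(0.04), 'ay': np.float64(0.03), 'az': np.float64(0.07)}
```

View pics/wrist6.png

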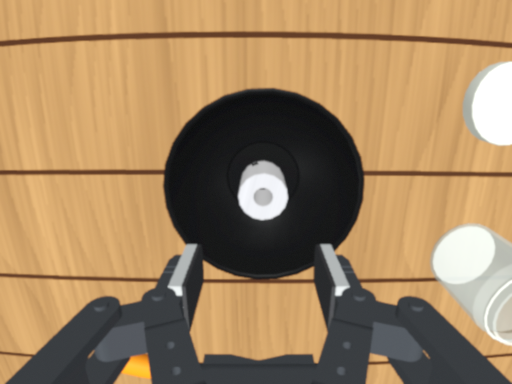

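Call:
arm_command(motion=[{"ax": 0,"ay": 0,"az": 0,"x": -0.009,"y": -0.03,"z": 0.053,"fingers": 0.085},{"ax": 0,"ay": 0,"az": 0,"x": -0.009,"y": -0.015,"z": 0.058,"fingers": 0.085},{"ax": 0,"ay": 0,"az": 0,"x": -0.009,"y": -0.01,"z": 0.058,"fingers": 0.085},{"ax": 0,"ay": 0,"az": 0,"x": -0.009,"y": 0,"z": 0.058,"fingers": 0.085},{"ax": 0,"ay": 0,"az": 0,"x": -0.009,"y": 0,"z": 0.058,"fingers": 0.085}])

```text
clock: 9.75
eef_pos: [484.9, 39.6, 214.5]
eef_rot: [-1.58, -0.015, -0.022]
ft_force: [1.6, 0.5, 0.5]
finger_gap: 85.2
```

Call:
arm_command(motion=[{"ax": 0,"ay": 0,"az": 0,"x": -0.009,"y": 0,"z": 0.058,"fingers": 0.085},{"ax": 0,"ay": 0,"az": 0,"x": -0.009,"y": 0,"z": 0.058,"fingers": 0.085},{"ax": 0,"ay": 0,"az": 0,"x": -0.008,"y": 0.02,"z": 0.05,"fingers": 0.085},{"ax": 0,"ay": 0,"az": 0,"x": 0,"y": 0,"z": 0,"fingers": 0.085}])

```text
clock: 10.25
eef_pos: [459.1, 214.6, 192.7]
eef_rot: [-1.578, -0.024, -0.022]
ft_force: [0.2, -1.2, 0.2]
finger_gap: 84.8
```

```bash
python3 - <<'E'
from h import *
p=shot('wrist','wrist7.png')
plan([447,231,100],0)
print(proj(p,[[447,231,45],[447,231,0],[596,5,105]]))
E
```

```text
clk 10.3 P [460.1 213.3 193.6] yaw -0.0 F [0.7 0.6 0.4] gap 85.3 j [ 0.3   0.26 -0.39  0.9  -0.02  1.87]
0 {'x': np.float64(-0.008), 'y': np.float64(0.0465), 'z': np.float64(0.0092)} {'ax': np.float64(0.22), 'ay': np.float64(-0.01), 'az': np.float64(0.88)}
1 {'x': np.float64(-0.0073), 'y': np.float64(0.0467), 'z': np.float64(0.009)} {'ax': np.float64(0.22), 'ay': np.float64(-0.01), 'az': np.float64(0.88)}
[[241.29366414 157.96607158]
 [242.20984586 148.30651533]
 [388.15932173 385.69500632]]
```

View pics/wrist7.png

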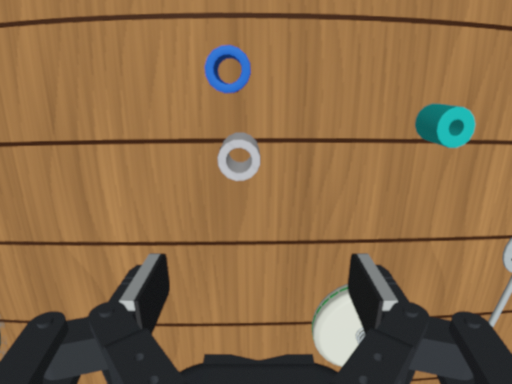

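Call:
arm_command(motion=[{"ax": 0.2,"ay": 0,"az": 0.9,"x": -0.008,"y": 0.03,"z": 0.009,"fingers": 0.085},{"ax": 0.2,"ay": 0,"az": 0.9,"x": -0.008,"y": 0.04,"z": 0.009,"fingers": 0.085},{"ax": 0,"ay": 0,"az": 0,"x": 0,"y": 0,"z": 0,"fingers": 0.085}])

```text
clock: 10.68
eef_pos: [448.8, 228.9, 123.8]
eef_rot: [-1.571, 0.001, -0.007]
ft_force: [0.1, -0.5, -0.5]
finger_gap: 85.0
```

```bash
python3 - <<'E'
from h import *
p=shot('wrist','wrist8.png')
plan([445.5,230,10],0)
print(proj(p,[[445.5,230,45],[445.5,230,0]]))
E
```

```text
clk 10.72 P [450.5 229.2 125.6] yaw -0.3 F [0.7 0.1 1.2] gap 85.3 j [ 0.33  0.34 -0.47  0.75 -0.    1.9 ]
0 {'x': np.float64(-0.0029), 'y': np.float64(0.0578), 'z': np.float64(0.0003)} {'ax': np.float64(-0.01), 'ay': np.float64(-0.15), 'az': np.float64(0.22)}
1 {'x': np.float64(-0.0027), 'y': np.float64(0.0578), 'z': np.float64(0.0004)} {'ax': np.float64(-0.01), 'ay': np.float64(-0.15), 'az': np.float64(0.22)}
[[254.378961   200.35804478]
 [254.77842146 182.42762777]]
```

View pics/wrist8.png

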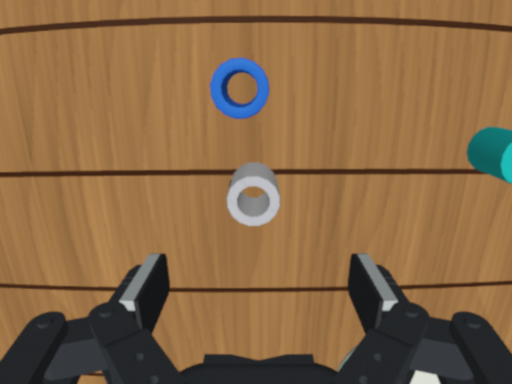

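Call:
arm_command(motion=[{"ax": 0,"ay": -0.1,"az": 0.2,"x": -0.003,"y": 0.045,"z": 0,"fingers": 0.085},{"ax": 0,"ay": -0.1,"az": 0.2,"x": -0.003,"y": 0.045,"z": 0,"fingers": 0.085},{"ax": 0,"ay": 0,"az": 0,"x": 0,"y": 0.01,"z": 0,"fingers": 0.085},{"ax": 0,"ay": 0,"az": 0,"x": 0,"y": 0,"z": 0,"fingers": 0.085}])

```text
clock: 11.22
eef_pos: [455.5, 228.5, 32.2]
eef_rot: [-1.567, -0.008, -0.019]
ft_force: [-0.5, 0.2, -0.2]
finger_gap: 85.0
```

```bash
python3 - <<'E'
from h import *
p=shot('wrist','wrist9.png')
plan([445.5,230,10],0)
print(proj(p,[[445.5,230,45],[445.5,230,0]]))
E
```

```text
clk 11.28 P [455.8 228.6  32.6] yaw -0.4 F [ 0.2 -0.8 -0.3] gap 84.8 j [ 0.32  0.47 -0.56  0.52 -0.    1.9 ]
0 {'x': np.float64(-0.0107), 'y': np.float64(0.0225), 'z': np.float64(0.0012)} {'ax': np.float64(-0.24), 'ay': np.float64(-0.4), 'az': np.float64(1.01)}
[[238.61608175 267.63602292]
 [241.70269869 227.06088836]]
```

View pics/wrist9.png

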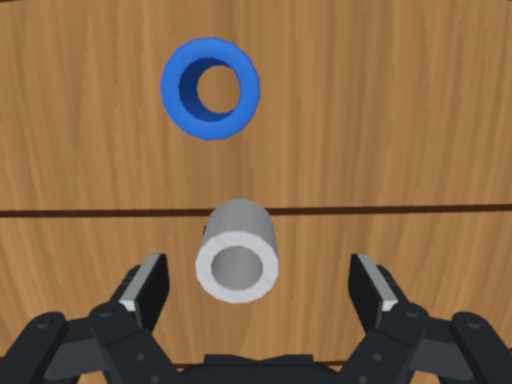

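```bash
python3 - <<'E'
from h import *
plan([445.5,230,32],45)
E
```

```text
clk 11.28 P [455.8 228.6  32.6] yaw -0.4 F [ 0.2 -0.8 -0.3] gap 84.8 j [ 0.32  0.47 -0.56  0.52 -0.    1.9 ]
0 {'x': np.float64(-0.0021), 'y': np.float64(0.0001), 'z': np.float64(0.0003)} {'ax': np.float64(0.03), 'ay': np.float64(-9.08), 'az': np.float64(0.21)}
1 {'x': np.float64(-0.002), 'y': np.float64(0.0001), 'z': np.float64(0.0006)} {'ax': np.float64(0.03), 'ay': np.float64(-9.08), 'az': np.float64(0.21)}
2 {'x': np.float64(-0.0019), 'y': np.float64(0.0001), 'z': np.float64(0.0009)} {'ax': np.float64(0.03), 'ay': np.float64(-9.08), 'az': np.float64(0.21)}
3 {'x': np.float64(-0.0017), 'y': np.float64(0.0001), 'z': np.float64(0.0012)} {'ax': np.float64(0.03), 'ay': np.float64(-9.08), 'az': np.float64(0.21)}
4 {'x': np.float64(-0.0015), 'y': np.float64(0.0001), 'z': np.float64(0.0014)} {'ax': np.float64(0.03), 'ay': np.float64(-9.08), 'az': np.float64(0.21)}
```

Call:
arm_command(motion=[{"ax": 0,"ay": -9,"az": 0.2,"x": -0.005,"y": 0,"z": 0,"fingers": 0.085},{"ax": 0,"ay": -9,"az": 0.2,"x": -0.004,"y": 0,"z": 0.001,"fingers": 0.085},{"ax": 0,"ay": -9,"az": 0.2,"x": -0.002,"y": 0,"z": 0.001,"fingers": 0.085},{"ax": 0,"ay": -9,"az": 0.2,"x": -0.002,"y": 0,"z": 0.001,"fingers": 0.085},{"ax": 0,"ay": -9,"az": 0.2,"x": -0.001,"y": 0,"z": 0.001,"fingers": 0.085}])

```text
clock: 11.9
eef_pos: [449.2, 231.5, 43.5]
eef_rot: [-1.483, -0.642, 0.613]
ft_force: [-0.6, 0.0, 0.4]
finger_gap: 85.2
```

```bash
python3 - <<'E'
from h import *
p=shot('wrist','wrist10.png')
plan([445.5,230,13],45)
print(proj(p,[[445.5,230,45],[445.5,230,0]]))
E
```

```text
clk 11.95 P [449.4 231.7  43.8] yaw 46.2 F [0.  0.5 0.1] gap 84.8 j [ 0.33  0.45 -0.57  0.54 -0.    1.1 ]
0 {'x': np.float64(-0.0044), 'y': np.float64(0.0307), 'z': np.float64(0.002)} {'ax': np.float64(0.66), 'ay': np.float64(1.2), 'az': np.float64(0.87)}
[[252.25867726 256.2943867 ]
 [252.51511905 219.25372716]]
```

View pics/wrist10.png

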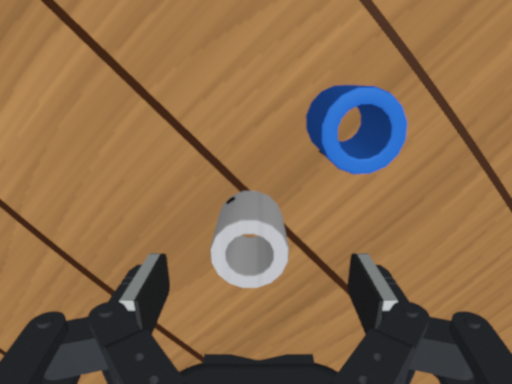

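Call:
arm_command(motion=[{"ax": 0.3,"ay": 0.6,"az": 0.5,"x": -0.004,"y": 0.02,"z": 0.001,"fingers": 0.085},{"ax": 0.3,"ay": 0.5,"az": 0.4,"x": -0.002,"y": 0.016,"z": 0.001,"fingers": 0.085},{"ax": 0,"ay": 0,"az": 0,"x": 0,"y": 0,"z": 0,"fingers": 0.085}])

```text
clock: 12.32
eef_pos: [445.9, 229.0, 7.4]
eef_rot: [-1.485, -0.612, 0.608]
ft_force: [-0.9, -0.5, 0.2]
finger_gap: 85.1
```

```bash
python3 - <<'E'
from h import *
plan([445.5,230,13],45)
E
```

```text
clk 12.32 P [445.9 229.    7.4] yaw 44.7 F [-0.9 -0.5  0.2] gap 85.1 j [ 0.33  0.51 -0.59  0.47 -0.    1.12]
0 {'x': np.float64(0.0004), 'y': np.float64(-0.0056), 'z': np.float64(0.0009)} {'ax': np.float64(0.13), 'ay': np.float64(-0.29), 'az': np.float64(0.11)}
```

Call:
arm_command(motion=[{"ax": 0,"ay": -0.2,"az": 0.1,"x": 0,"y": -0.008,"z": 0.001,"fingers": 0.085},{"ax": 0,"ay": 0,"az": 0,"x": 0,"y": 0,"z": 0,"fingers": 0.03},{"ax": 0,"ay": 0,"az": 0,"x": 0,"y": 0,"z": 0,"fingers": 0.03},{"ax": 0,"ay": 0,"az": 0,"x": 0,"y": 0,"z": 0,"fingers": 0.03},{"ax": 0,"ay": 0,"az": 0,"x": 0,"y": 0,"z": 0,"fingers": 0.03}], squeeze=70)

```text
clock: 12.95
eef_pos: [445.4, 229.9, 16.7]
eef_rot: [-1.485, -0.613, 0.611]
ft_force: [-0.4, 0.3, -0.8]
finger_gap: 38.6
```

```bash
python3 - <<'E'
from h import *
p=shot('wrist','wrist11.png')
plan([445.5,230,13],45)
E
```

```text
clk 13.0 P [445.4 229.9  16.7] yaw 44.9 F [-0.2  0.8 -1.2] gap 38.5 j [ 0.33  0.5  -0.58  0.5  -0.    1.12]
0 {'x': np.float64(0.0001), 'y': np.float64(0.0037), 'z': np.float64(0.0)} {'ax': np.float64(0.15), 'ay': np.float64(-0.14), 'az': np.float64(0.03)}
```

View pics/wrist11.png

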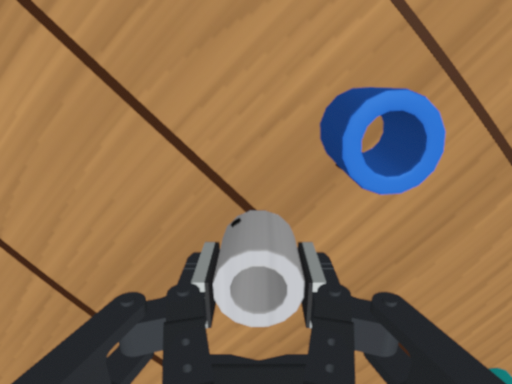

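Call:
arm_command(motion=[{"ax": 0,"ay": 0,"az": 0,"x": 0,"y": -0.04,"z": 0,"fingers": 0.03},{"ax": 0,"ay": 0,"az": 0,"x": 0,"y": -0.06,"z": 0,"fingers": 0.03},{"ax": 0,"ay": 0,"az": 0,"x": 0,"y": -0.05,"z": 0,"fingers": 0.03}])

```text
clock: 13.38
eef_pos: [441.5, 228.8, 165.8]
eef_rot: [-1.484, -0.604, 0.619]
ft_force: [1.3, -0.4, -0.5]
finger_gap: 38.5
```

```bash
python3 - <<'E'
from h import *
p=shot('wrist')
o,P,R=state()
print(onz(p,(258.5,287.5),P[2]-16.7+45)-P)
plan([596,5,170],45,step=58)
E
```

```text
[-7.8169896   3.11050784 28.3       ]
clk 13.43 P [444.8 230.1 172. ] yaw 44.9 F [1.6 0.9 3.8] gap 38.2 j [ 0.33  0.29 -0.41  0.87 -0.    1.12]
0 {'x': np.float64(-0.0103), 'y': np.float64(0.0005), 'z': np.float64(-0.0532)} {'ax': np.float64(0.02), 'ay': np.float64(-0.03), 'az': np.float64(-0.02)}
1 {'x': np.float64(-0.0103), 'y': np.float64(0.0005), 'z': np.float64(-0.0532)} {'ax': np.float64(0.02), 'ay': np.float64(-0.03), 'az': np.float64(-0.02)}
2 {'x': np.float64(-0.0104), 'y': np.float64(0.0005), 'z': np.float64(-0.0532)} {'ax': np.float64(0.02), 'ay': np.float64(-0.03), 'az': np.float64(-0.02)}
3 {'x': np.float64(-0.0104), 'y': np.float64(0.0004), 'z': np.float64(-0.0532)} {'ax': np.float64(0.02), 'ay': np.float64(-0.03), 'az': np.float64(-0.02)}
4 {'x': np.float64(-0.0104), 'y': np.float64(0.0004), 'z': np.float64(-0.0532)} {'ax': np.float64(0.02), 'ay': np.float64(-0.03), 'az': np.float64(-0.02)}
```

Call:
arm_command(motion=[{"ax": 0,"ay": 0,"az": 0,"x": -0.0103,"y": -0.01,"z": -0.053,"fingers": 0.03},{"ax": 0,"ay": 0,"az": 0,"x": -0.0103,"y": -0.01,"z": -0.053,"fingers": 0.03},{"ax": 0,"ay": 0,"az": 0,"x": -0.0103,"y": -0.01,"z": -0.053,"fingers": 0.03},{"ax": 0,"ay": 0,"az": 0,"x": -0.0103,"y": 0,"z": -0.053,"fingers": 0.03},{"ax": 0,"ay": 0,"az": 0,"x": -0.0103,"y": 0,"z": -0.045,"fingers": 0.03}])

```text
clock: 14.05
eef_pos: [594.0, 9.5, 205.0]
eef_rot: [-1.483, -0.623, 0.615]
ft_force: [-1.1, -0.2, -0.8]
finger_gap: 38.8
```

Call:
arm_command(motion=[{"ax": 0,"ay": 0,"az": 0,"x": 0,"y": 0,"z": 0,"fingers": 0.03}])

```text
clock: 14.18
eef_pos: [595.6, 6.4, 204.2]
eef_rot: [-1.485, -0.619, 0.611]
ft_force: [-0.2, 1.2, -0.7]
finger_gap: 38.6
```

```bash
python3 - <<'E'
from h import *
plan([596,5,170],45,step=58)
E
```

```text
clk 14.18 P [595.6   6.4 204.2] yaw 45.1 F [-0.2  1.2 -0.7] gap 38.6 j [-0.11  0.42 -0.12  1.02  0.    0.67]
0 {'x': np.float64(-0.0008), 'y': np.float64(0.0342), 'z': np.float64(-0.0012)} {'ax': np.float64(0.26), 'ay': np.float64(0.08), 'az': np.float64(0.22)}
```

```bash
python3 - <<'E'
from h import *
np.set_printoptions(precision=1,suppress=True)
p=shot('wrist');q=shot('scene','scene12.png');s=shot('side','side12.png')
o,P,R=state(); print(P)
import pickle; pickle.dump((p,q,s,P,R),open('v2.pkl','wb'))
t=np.linspace(0,2*np.pi,60)
im=p['image'].copy()
def c(v,im,cc,r,z,col=(0,0,255),off=(0,0),f=1):
    u=(proj(v,np.c_[cc[0]+r*np.cos(t),cc[1]+r*np.sin(t),np.full(60,z)])-off+.5)*f
    cv2.polylines(im,[u.astype(int)],True,col,1)
c(p,im,(596,5),5.5,105);c(p,im,(596,5),21.5,70);c(p,im,(596,5),65,28)
c(p,im,P,20,P[2]-16.7+45,(0,255,0));c(p,im,P,12,P[2]-16.7+45,(0,255,0));c(p,im,P,20,P[2]-16.7,(0,255,0))
f=1.5;cv2.imwrite('pics/wrist12.png',cv2.resize(im,None,fx=f,fy=f))
for n,v,b in(('q',q,(220,110,370,260)),('s',s,(160,100,310,250))):
    im=cv2.resize(v['image'][b[1]:b[3],b[0]:b[2]],None,fx=4,fy=4,interpolation=cv2.INTER_CUBIC)
    for cc,r,z,col in(((596,5),5.5,105,(0,0,255)),((596,5),21.5,70,(0,0,255)),(P,20,P[2]-16.7,(0,255,0)),(P,20,P[2]+28.3,(0,255,0))):
        c(v,im,cc,r,z,col,b[:2],4)
    cv2.imwrite(f'pics/{n}12.png',im)
print(nets.pinpoint('post_tip',p)[:1],nets.pinpoint('washer_top',p)[:1])
E
```

```text
[593.2   9.9 204.3]
[{'xy': [258.9, 197.3], 'conf': 0.59}] [{'xy': [258.0, 184.4], 'conf': 0.7}]
```

View pics/wrist12.png

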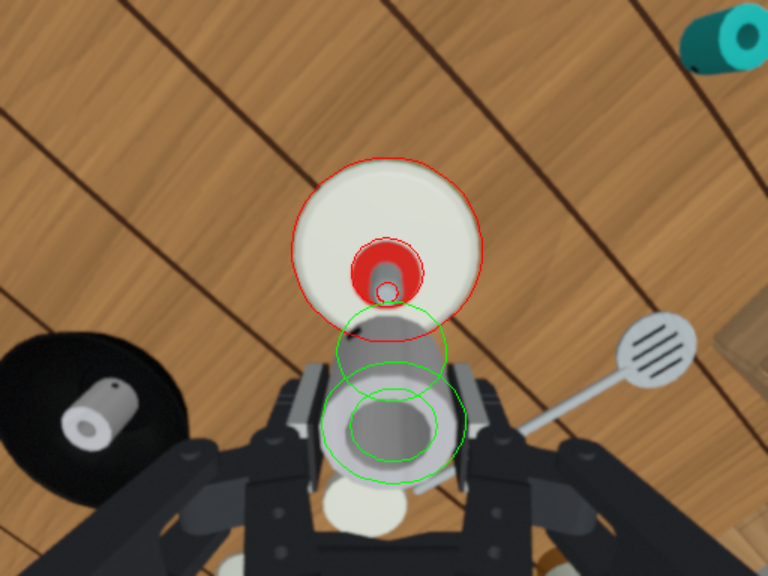

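View pics/q12.png

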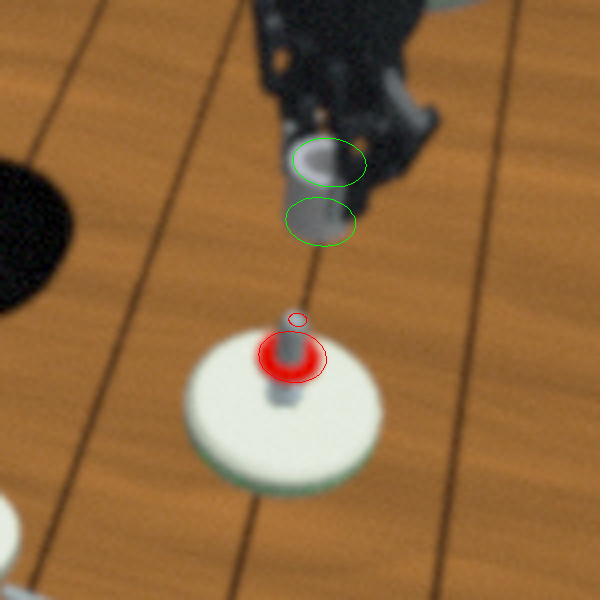

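View pics/s12.png

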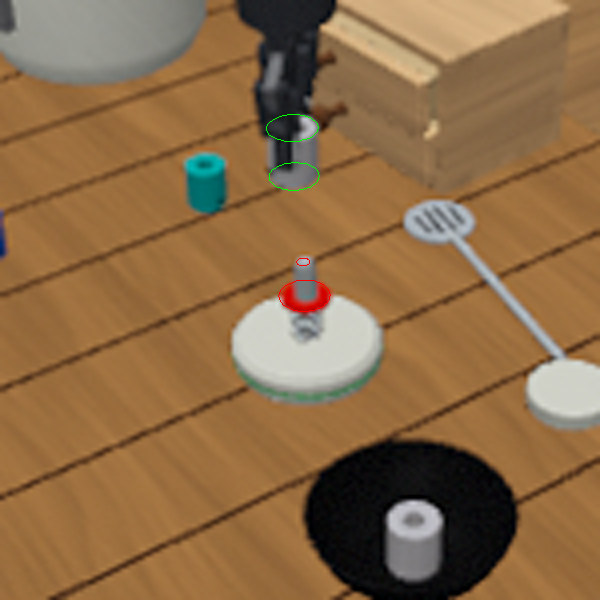

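```bash
python3 - <<'E'
from h import *
plan([596,5,165],45,step=58)
E
```

```text
clk 14.43 P [593.2  10.6 204.8] yaw 45.4 F [-0.2 -0.6  0.7] gap 38.2 j [-0.11  0.42 -0.12  1.02  0.    0.67]
0 {'x': np.float64(-0.0022), 'y': np.float64(0.0398), 'z': np.float64(-0.0058)} {'ax': np.float64(0.16), 'ay': np.float64(0.42), 'az': np.float64(0.19)}
```

Call:
arm_command(motion=[{"ax": 0.1,"ay": 0.3,"az": 0.1,"x": -0.002,"y": 0.02,"z": -0.005,"fingers": 0.03},{"ax": 0,"ay": 0.1,"az": 0.1,"x": 0,"y": 0.02,"z": -0.001,"fingers": 0.03},{"ax": 0,"ay": 0,"az": 0,"x": 0,"y": 0,"z": 0,"fingers": 0.03},{"ax": 0,"ay": 0,"az": 0,"x": 0,"y": 0,"z": 0,"fingers": 0.03}])

```text
clock: 14.92
eef_pos: [595.1, 9.6, 165.8]
eef_rot: [-1.482, -0.621, 0.618]
ft_force: [-0.7, 0.2, -0.5]
finger_gap: 38.6
```

```bash
cat > look.py <<'E'
from h import *
import sys
tag=sys.argv[1]; off=16.7
PX=(596,5)
t=np.linspace(0,2*np.pi,60)
def c(v,im,cc,r,z,col=(0,0,255),o=(0,0),f=1):
    u=(proj(v,np.c_[cc[0]+r*np.cos(t),cc[1]+r*np.sin(t),np.full(60,z)])-o+.5)*f
    cv2.polylines(im,[u.astype(int)],True,col,1)
Ps=[];tiles=[]
for n,b in (('scene',(235,120,335,260)),('side',(185,100,285,240)),('wrist',(160,110,360,390))):
    _,P,R=state(); v=shot(n); Ps.append(P.round(1))
    f=4 if n!='wrist' else 2
    im=cv2.resize(v['image'][b[1]:b[3],b[0]:b[2]],None,fx=f,fy=f,interpolation=cv2.INTER_CUBIC)
    im=cv2.copyMakeBorder(im,0,560-im.shape[0],0,0,cv2.BORDER_CONSTANT)
    if len(sys.argv)<3:
      for cc,r,z,col in((PX,5.5,105,(0,0,255)),(PX,9.5,98,(0,0,255)),(PX,21.5,70,(0,0,255)),(P,20,P[2]-off,(0,255,0)),(P,20,P[2]-off+45,(0,255,0))):
        c(v,im,cc,r,z,col,b[:2],f)
    tiles.append(cv2.resize(im,None,fx=.66*1,fy=1) if 0 else im[:, :])
w=cv2.hconcat(tiles)
cv2.imwrite(f'pics/{tag}.png',cv2.resize(w,(800,int(w.shape[0]*800/w.shape[1])),interpolation=cv2.INTER_AREA) if 0 else w[:, :])
cv2.imwrite(f'pics/{tag}a.png',cv2.hconcat(tiles[:2])[:560]);cv2.imwrite(f'pics/{tag}b.png',tiles[2])
print(Ps)
plan([596,5,140],45)
E
rm -f pics/l1.png; python3 look.py l1; rm -f pics/l1.png
```

```text
[array([595.1,   9.6, 165.8]), array([595.1,   9.6, 165.7]), array([595.3,   9.4, 165.8])]
clk 15.07 P [595.4   9.1 165.8] yaw 45.4 F [-0.6  0.2 -0.7] gap 38.6 j [-0.11  0.46 -0.17  0.94 -0.    0.67]
0 {'x': np.float64(-0.0026), 'y': np.float64(0.0258), 'z': np.float64(-0.0033)} {'ax': np.float64(0.14), 'ay': np.float64(0.37), 'az': np.float64(0.08)}
```

View pics/l1a.png

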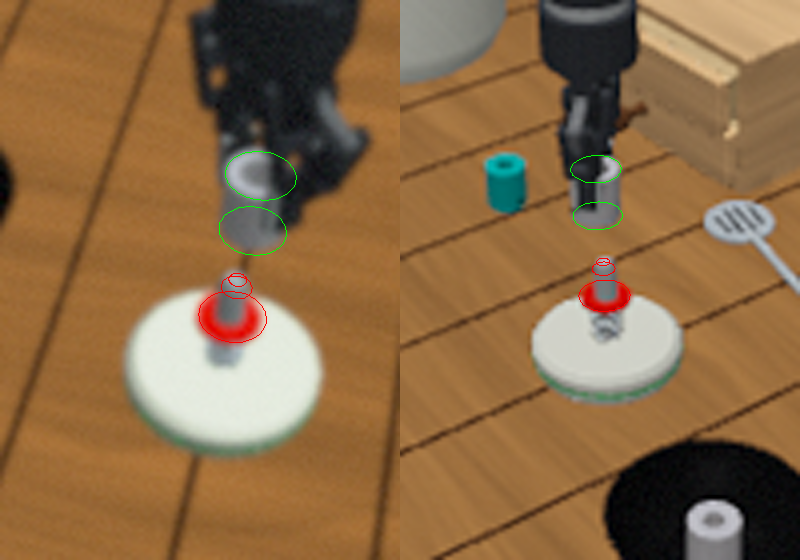

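View pics/l1b.png

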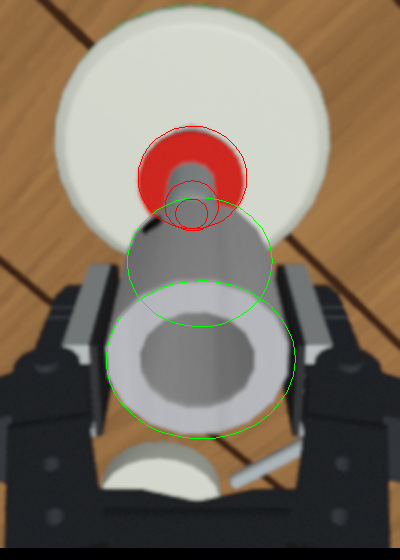

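Call:
arm_command(motion=[{"ax": 0.1,"ay": 0.2,"az": 0,"x": -0.002,"y": 0.018,"z": -0.004,"fingers": 0.03},{"ax": 0,"ay": 0.1,"az": 0,"x": 0,"y": 0.017,"z": 0,"fingers": 0.03},{"ax": 0,"ay": 0,"az": 0,"x": 0,"y": 0,"z": 0,"fingers": 0.03},{"ax": 0,"ay": 0,"az": 0,"x": 0,"y": 0,"z": 0,"fingers": 0.03}])

```text
clock: 15.58
eef_pos: [597.6, 3.8, 129.1]
eef_rot: [-1.483, -0.616, 0.612]
ft_force: [1.1, -0.3, -1.3]
finger_gap: 38.6
```

```bash
python3 look.py l2; rm -f pics/l2.png
```

```text
[array([597.6,   3.8, 129.1]), array([597.4,   3.9, 129.1]), array([597.6,   3.9, 129.3])]
clk 15.72 P [597.8   4.  129.5] yaw 45.0 F [-0.5 -0.5 -1.6] gap 38.5 j [-0.12  0.49 -0.21  0.86  0.    0.67]
0 {'x': np.float64(-0.0005), 'y': np.float64(-0.0105), 'z': np.float64(0.002)} {'ax': np.float64(0.14), 'ay': np.float64(0.02), 'az': np.float64(0.14)}
```

View pics/l2a.png

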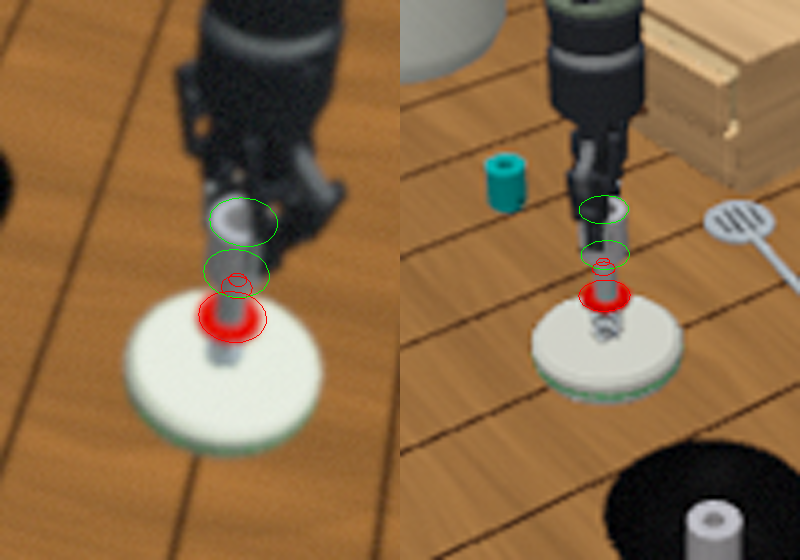

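View pics/l2b.png

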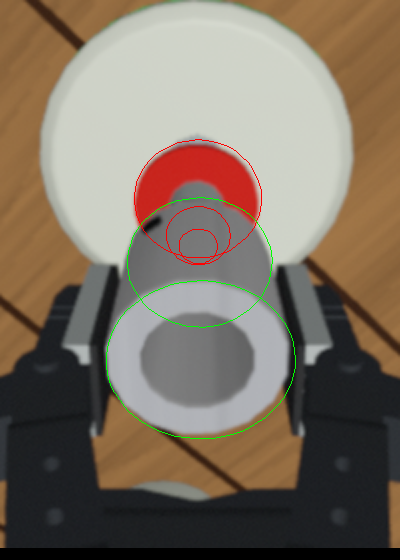

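Call:
arm_command(motion=[{"ax": 0.1,"ay": 0,"az": 0.1,"x": 0,"y": 0.013,"z": 0.002,"fingers": 0.03},{"ax": 0,"ay": 0,"az": 0,"x": 0,"y": 0.01,"z": 0.001,"fingers": 0.03},{"ax": 0,"ay": 0,"az": 0,"x": 0,"y": 0,"z": 0,"fingers": 0.03}])

```text
clock: 16.1
eef_pos: [596.5, 5.7, 105.6]
eef_rot: [-1.484, -0.616, 0.613]
ft_force: [0.6, -1.0, -2.0]
finger_gap: 38.5
```

```bash
python3 look.py l3; rm -f pics/l3.png
```

```text
[array([596.5,   5.7, 105.6]), array([596.5,   5.7, 105.9]), array([596.6,   5.7, 106.2])]
clk 16.25 P [596.6   5.8 106.5] yaw 45.0 F [-0.9 -0.9 -1.1] gap 38.2 j [-0.11  0.51 -0.24  0.81 -0.    0.67]
0 {'x': np.float64(-0.0009), 'y': np.float64(-0.0335), 'z': np.float64(-0.0002)} {'ax': np.float64(0.17), 'ay': np.float64(0.01), 'az': np.float64(0.1)}
```

View pics/l3a.png

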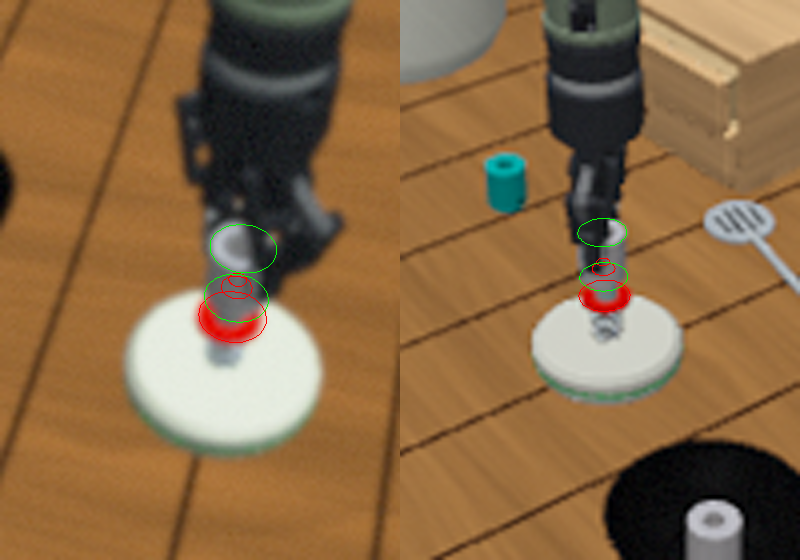

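View pics/l3b.png

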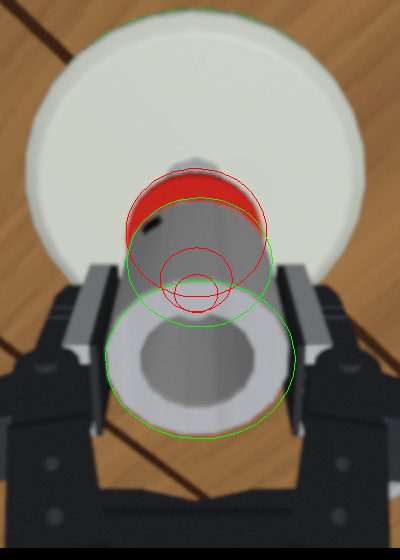

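Call:
arm_command(motion=[{"ax": 0.1,"ay": 0,"az": 0.1,"x": 0,"y": 0.01,"z": 0,"fingers": 0.03},{"ax": 0,"ay": 0,"az": 0,"x": 0,"y": 0.009,"z": 0,"fingers": 0.03},{"ax": 0,"ay": 0,"az": 0,"x": 0,"y": 0,"z": 0,"fingers": 0.03}])

```text
clock: 16.62
eef_pos: [596.7, 5.8, 86.4]
eef_rot: [-1.483, -0.615, 0.614]
ft_force: [0.1, -1.2, -1.9]
finger_gap: 38.3
```

```bash
python3 - <<'E'
from h import *
plan([596.5,5.5,74],45)
E
```

```text
clk 16.62 P [596.7   5.8  86.4] yaw 45.0 F [ 0.1 -1.2 -1.9] gap 38.3 j [-0.11  0.54 -0.26  0.77 -0.    0.67]
0 {'x': np.float64(-0.0003), 'y': np.float64(0.0124), 'z': np.float64(-0.0)} {'ax': np.float64(0.08), 'ay': np.float64(0.01), 'az': np.float64(-0.0)}
```

Call:
arm_command(motion=[{"ax": 0,"ay": 0,"az": 0,"x": 0,"y": 0.007,"z": 0,"fingers": 0.03},{"ax": 0,"ay": 0,"az": 0,"x": 0,"y": 0.004,"z": 0,"fingers": 0.03},{"ax": 0,"ay": 0,"az": 0,"x": 0,"y": 0,"z": 0,"fingers": 0.03}])

```text
clock: 17.0
eef_pos: [597.3, 5.8, 76.5]
eef_rot: [-1.484, -0.616, 0.613]
ft_force: [-2.4, 0.2, 7.2]
finger_gap: 38.1
```

```bash
python3 - <<'E'
from h import *
plan([596.5,5.5,74],45)
E
```

```text
clk 17.0 P [597.3   5.8  76.5] yaw 45.0 F [-2.4  0.2  7.2] gap 38.1 j [-0.11  0.55 -0.27  0.75 -0.    0.67]
0 {'x': np.float64(-0.0008), 'y': np.float64(0.0025), 'z': np.float64(0.0004)} {'ax': np.float64(0.15), 'ay': np.float64(0.02), 'az': np.float64(0.06)}
```

Call:
arm_command(motion=[{"ax": 0,"ay": 0,"az": 0,"x": -0.001,"y": 0.003,"z": 0,"fingers": 0.03},{"ax": 0,"ay": 0,"az": 0,"x": 0,"y": 0,"z": 0,"fingers": 0.03},{"ax": 0,"ay": 0,"az": 0,"x": 0,"y": 0,"z": 0,"fingers": 0.03}])

```text
clock: 17.38
eef_pos: [597.3, 5.8, 76.2]
eef_rot: [-1.484, -0.619, 0.611]
ft_force: [-2.0, -0.8, 7.6]
finger_gap: 38.2
```

```bash
python3 - <<'E'
from h import *
plan([596.5,5.5,74],45)
for i in range(6):
    shot('scene'); o,P,R=state(); print(P.round(1),np.round(o['ft_force'],1))
E
python3 look.py l4; rm -f pics/l4.png
```

```text
clk 17.38 P [597.3   5.8  76.2] yaw 45.0 F [-2.  -0.8  7.6] gap 38.2 j [-0.11  0.55 -0.27  0.75  0.    0.67]
0 {'x': np.float64(-0.0008), 'y': np.float64(0.0022), 'z': np.float64(0.0004)} {'ax': np.float64(0.22), 'ay': np.float64(0.05), 'az': np.float64(0.2)}
[597.3   5.7  76.3] [-2.6  0.1  7.9]
[597.3   5.8  76.2] [-1.3 -1.   6.8]
[597.3   5.7  76.2] [-2.5 -0.9  6.6]
[597.3   5.7  76.2] [-1.8 -0.1  7. ]
[597.3   5.7  76.2] [-1.8 -0.1  6.1]
[597.3   5.8  76.1] [-2.7 -0.6  6.7]
[array([597.3,   5.8,  76.1]), array([597.3,   5.8,  76.1]), array([597.3,   5.7,  76.2])]
clk 17.82 P [597.3   5.8  76.2] yaw 45.0 F [-2.5 -0.8  7.9] gap 38.3 j [-0.11  0.55 -0.27  0.75  0.    0.67]
0 {'x': np.float64(-0.0006), 'y': np.float64(-0.0319), 'z': np.float64(0.0001)} {'ax': np.float64(0.11), 'ay': np.float64(0.02), 'az': np.float64(0.1)}
1 {'x': np.float64(-0.0007), 'y': np.float64(-0.0319), 'z': np.float64(0.0001)} {'ax': np.float64(0.11), 'ay': np.float64(0.02), 'az': np.float64(0.1)}
```

View pics/l4a.png

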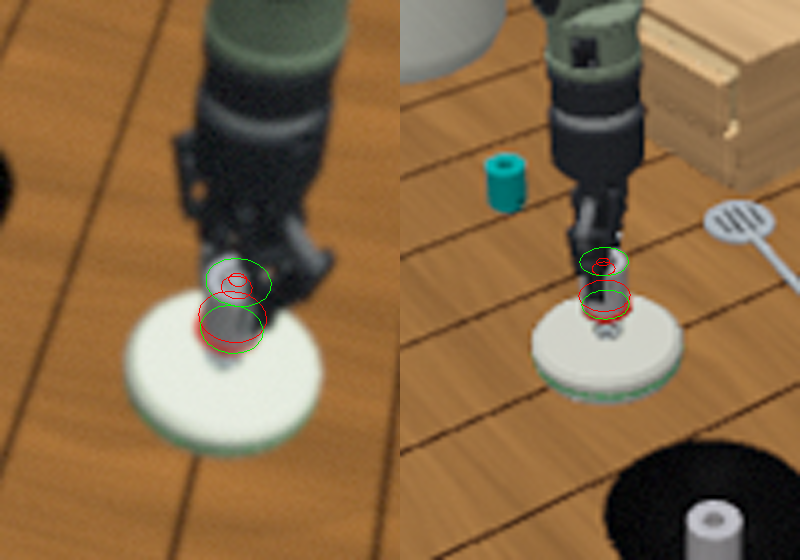

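View pics/l4b.png

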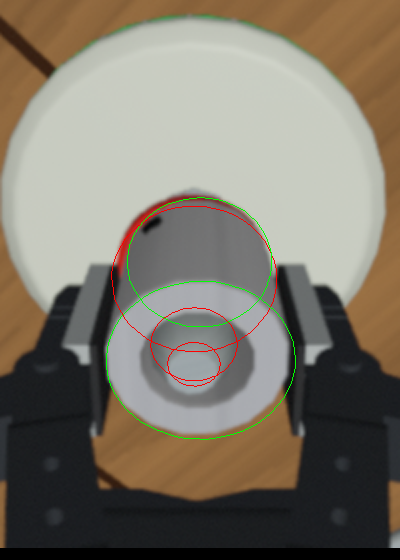

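```bash
python3 - <<'E'
from h import *
p=shot('wrist'); cv2.imwrite('pics/z5.png',cv2.resize(p['image'][260:340,210:310],None,fx=7,fy=7,interpolation=cv2.INTER_CUBIC))
E
```

```text
(no output)
```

View pics/z5.png

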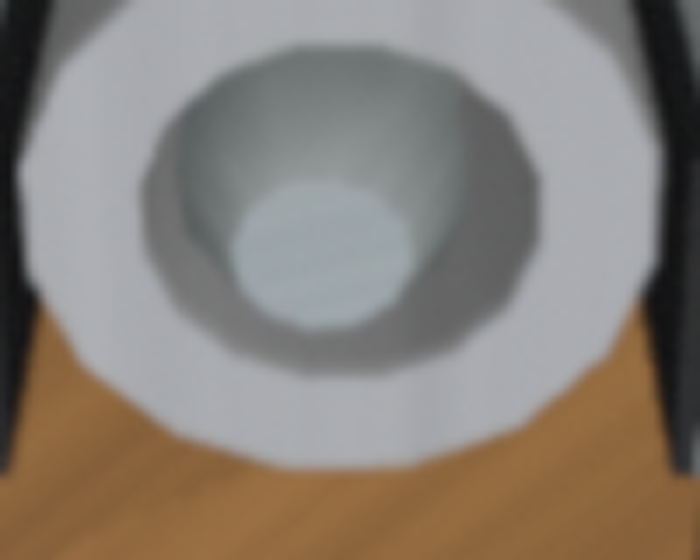

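Call:
arm_command(motion=[{"ax": 0.1,"ay": 0,"az": 0.1,"x": -0.001,"y": 0.002,"z": -0.0025,"fingers": 0.03}])

```text
clock: 18.0
eef_pos: [597.8, 5.0, 74.9]
eef_rot: [-1.479, -0.618, 0.612]
ft_force: [-3.6, 5.8, 9.3]
finger_gap: 38.4
```

```bash
cat > z.py <<'E'
from h import *
import sys
for i in range(int(sys.argv[2])):
    p=shot('wrist'); o,P,R=state(); print(P.round(1),np.round(o['ft_force'],1),round(o['finger_gap'],1))
cv2.imwrite(f'pics/{sys.argv[1]}.png',cv2.resize(p['image'][260:340,210:310],None,fx=6,fy=6,interpolation=cv2.INTER_CUBIC))
E
python3 z.py z6 8
```

```text
[598.    4.7  74.7] [-3.8  3.7  8.8] 38.6
[598.    4.8  74.8] [-3.3  3.6  8. ] 38.6
[598.    4.8  74.9] [-4.1  3.8  8.8] 38.5
[598.    4.8  74.9] [-3.3  3.6  8.1] 38.7
[597.9   4.8  74.9] [-3.   3.5  7.9] 38.5
[598.    4.8  74.9] [-3.   3.6  7.5] 38.6
[598.    4.8  74.9] [-3.9  3.4  7.5] 38.5
[598.    4.8  74.9] [-4.   3.6  7.9] 38.5
```

View pics/z6.png

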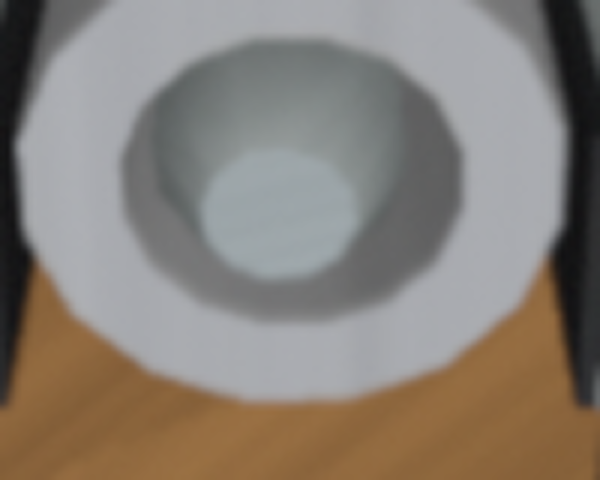

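Call:
arm_command(motion=[{"ax": 0.1,"ay": 0,"az": 0.1,"x": 0,"y": -0.012,"z": 0,"fingers": 0.03},{"ax": 0,"ay": 0,"az": 0,"x": 0,"y": -0.003,"z": 0,"fingers": 0.03},{"ax": 0,"ay": 0,"az": 0,"x": 0,"y": 0,"z": 0,"fingers": 0.03}])

```text
clock: 18.77
eef_pos: [598.2, 5.0, 90.9]
eef_rot: [-1.479, -0.617, 0.614]
ft_force: [0.1, 0.6, -0.5]
finger_gap: 38.4
```

```bash
python3 z.py z7 3;python3 - <<'E'
from h import *
plan([596.5,5.5,90],45)
p=shot('wrist')
o,P,R=state()
z=P[2]-16.7+45
# bore centre px from z7 later; project helper
for h in (105,z): print(h,proj(p,[[596,5,h],[P[0],P[1],h]]))
E
```

```text
[598.1   5.   90.8] [-0.6  0.3 -0.8] 38.4
[598.    5.   90.6] [-0.1 -0.3 -2.2] 38.4
[597.9   5.   90.5] [ 0.1 -0.7 -1.4] 38.4
clk 18.93 P [597.9   5.   90.5] yaw 45.1 F [ 0.1 -0.7 -1.4] gap 38.4 j [-0.12  0.54 -0.25  0.78  0.    0.67]
0 {'x': np.float64(-0.0007), 'y': np.float64(0.0005), 'z': np.float64(0.0013)} {'ax': np.float64(-0.12), 'ay': np.float64(0.12), 'az': np.float64(0.12)}
105 [[256.74967829 270.94856034]
 [259.69437037 273.36645252]]
118.70334482600855 [[256.65211171 288.74062264]
 [259.87371495 291.31673766]]
```

View pics/z7.png

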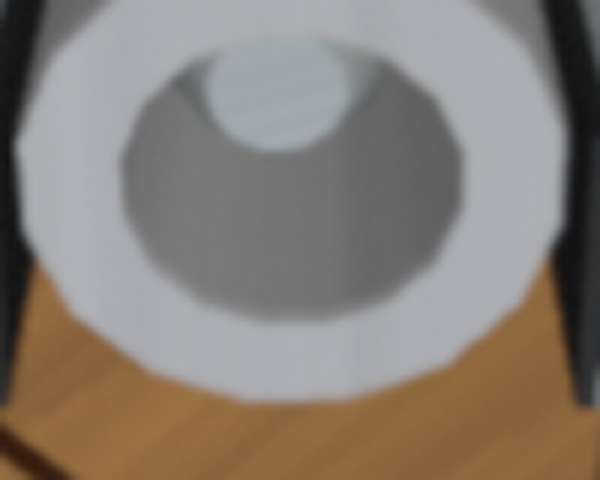

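Call:
arm_command(motion=[{"ax": 0,"ay": 0,"az": 0,"x": -0.001,"y": 0,"z": -0.0015,"fingers": 0.03}])

```text
clock: 19.1
eef_pos: [598.0, 3.2, 90.0]
eef_rot: [-1.479, -0.616, 0.615]
ft_force: [0.3, -0.7, -0.4]
finger_gap: 38.7
```

```bash
python3 z.py z8 3;python3 - <<'E'
from h import *
plan([598.3,3.3,90],45)
E
```

```text
[598.   3.  90.] [-0.4 -0.4 -1.6] 38.6
[598.1   3.   90.1] [ 0.5  0.6 -1.7] 38.9
[598.1   3.1  90.2] [-0.3 -0.9 -1.1] 38.4
clk 19.25 P [598.1   3.1  90.2] yaw 45.1 F [-0.3 -0.9 -1.1] gap 38.4 j [-0.12  0.54 -0.25  0.79  0.    0.66]
0 {'x': np.float64(0.0003), 'y': np.float64(0.0002), 'z': np.float64(-0.0)} {'ax': np.float64(-0.14), 'ay': np.float64(0.11), 'az': np.float64(0.1)}
```

View pics/z8.png

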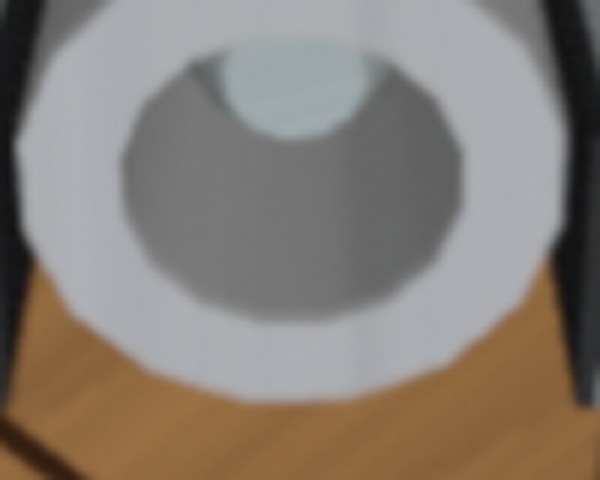

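Call:
arm_command(motion=[{"ax": 0,"ay": 0,"az": 0.1,"x": 0,"y": 0.008,"z": 0,"fingers": 0.03},{"ax": 0,"ay": 0,"az": 0,"x": 0,"y": 0.006,"z": 0,"fingers": 0.03}])

```text
clock: 19.5
eef_pos: [599.0, 3.1, 76.5]
eef_rot: [-1.48, -0.616, 0.615]
ft_force: [-2.3, -0.0, 7.0]
finger_gap: 38.4
```

```bash
python3 z.py z9 5
```

```text
[598.9   3.1  76. ] [-0.6  0.4  7.5] 38.8
[598.9   3.1  76.4] [-2.4  0.5  6.7] 38.6
[599.    3.1  76.7] [-3.  -0.1  7.1] 39.2
[598.9   3.   76.8] [-2.1 -1.1  7.1] 38.3
[599.    3.1  76.9] [-2.1  0.5  7.6] 38.4
```

View pics/z9.png

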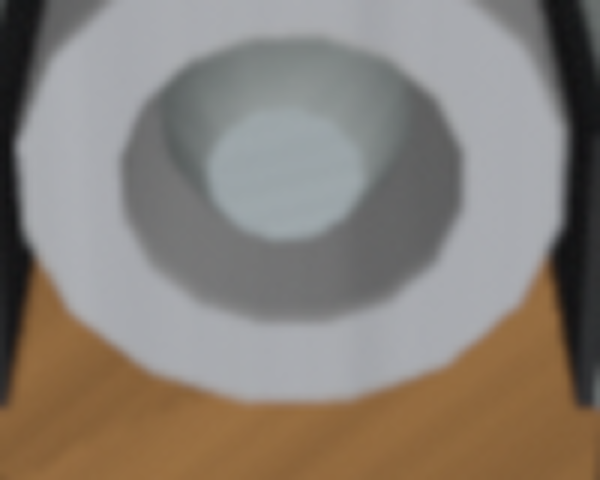

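Call:
arm_command(motion=[{"ax": 0,"ay": 0,"az": 0,"x": -0.0005,"y": 0.004,"z": 0.0005,"fingers": 0.03}])

```text
clock: 19.88
eef_pos: [598.9, 3.1, 73.8]
eef_rot: [-1.481, -0.617, 0.614]
ft_force: [-1.0, 0.7, 10.5]
finger_gap: 38.5
```

```bash
python3 z.py z10 10
```

```text
[598.9   3.   73.5] [-1.3  0.3  9. ] 38.5
[598.9   3.   73.7] [-1.6  0.1  8.7] 38.7
[599.    3.1  73.8] [-2.1  0.2  9.7] 38.7
[598.9   3.1  73.9] [-1.6 -0.7 10. ] 38.2
[598.9   3.   73.9] [-1.8  0.5  9.7] 38.3
[598.9   3.1  73.9] [-1.   0.9  7.5] 38.6
[599.    3.1  74. ] [-1.7  0.4  8.7] 38.4
[599.    3.   73.9] [-2.2  1.2  8.9] 38.2
[598.9   3.   74. ] [-1.2 -0.4  7.7] 38.5
[599.   3.  74.] [-1.8  0.5  8.9] 38.3
```

```bash
python3 - <<'E'
from h import *
q=shot('scene');s=shot('side')
f=2.2
a=cv2.resize(q['image'][130:310,120:430],None,fx=f,fy=f);b=cv2.resize(s['image'][120:340,140:410],None,fx=f,fy=f)
cv2.imwrite('pics/f1.png',a);cv2.imwrite('pics/f2.png',b)
E
```

```text
(no output)
```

View pics/f1.png

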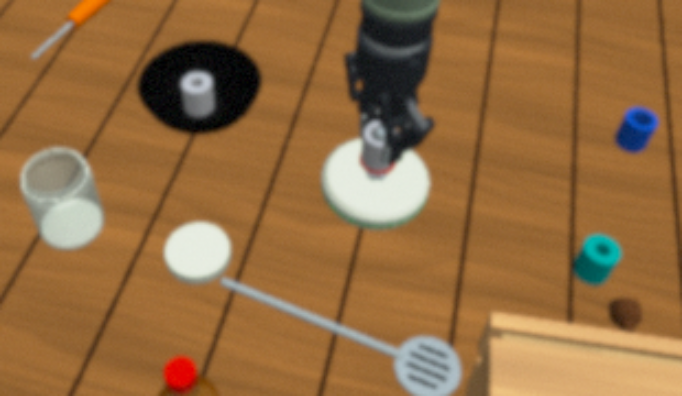

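View pics/f2.png

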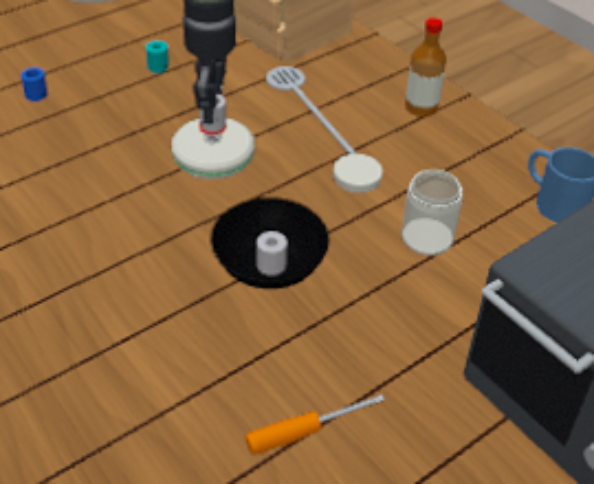

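The pictures show the tight collar standing in the bowl, the wide one on the post pressing the red washer, and everything else where it was.

```bash
python3 - <<'E'
from h import *
o,P,R=state();print(o['clock'],P.round(1),np.round(o['ft_force'],1),o['finger_gap'])
print(workorder.finish_job())
E
```

```text
20.475 [598.9   3.   74. ] [-1.2  0.5  9.1] 38.53077951337178
the job is handed in; nothing more can be done
None
```

The job is done and handed in at 20.5 s. The too-small collar was lowered into the black bowl and let go, and it stands upright there. The good collar is down the post on the red washer, and the arm is still holding it pressed down.

- **Press force:** the wrist read about 9 N upward. Adding the collar's own weight of about 1 N, that is about 10 N on the washer. From the tool height, the spring is pressed down about 12.7 mm of its 24 mm, which agrees and is well short of solid.
- **Alignment:** in the last wrist picture I viewed, just before the final 3 mm of push, the post tip sat centred in the bore to within about half a millimetre. The first press had been off centre, with up to 5 N sideways, so I lifted the collar, centred it and pressed again. About 1–2 N of sideways force remains, probably friction on the washer, so the push is not perfectly straight.
- **Grub screw:** the fingers grip about 45° round from the screw and above it, so you can reach it.
- **Everything else:** in the last pictures the jar, its lid, the spoon, the screwdriver and the two coloured collars had not visibly moved.

The cameras disagreed by 1–2 mm on where the post stands, so I did the final centring on what the wrist camera showed.

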